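# Pack the pin cups mouth-down in the tin

## Robot

A 6-joint arm with a two-finger parallel gripper is mounted at the origin on the work surface. World frame = base frame: x ahead of the robot, y to its left, z up, the work surface at z = 0. Lengths are in mm, angles in rad, forces in N, time in s.
With the tool pointing down it reaches from about 300 to 825 mm from the base axis. Payload 5.4 kg.
Tool frame: the origin (TCP) lies between the finger pads; the fingertips stand 17 mm ahead of it and the grasp point (between the pads) lies 2 mm behind it; z points along the fingers, y is the line along which they close (so a half turn about z gives the same grasp; the last joint's range is limited). The gripper opens to 92 mm and grips with 3 to 60 N. Pads are 20 mm wide; open, the fingers measure 128 mm over their backs; the gripper's body (75 mm by 189 mm) begins 69 mm behind the grasp point.
Start: joints at [-1.463, 0.158, 1.597, -0, 1.386, -0.21], TCP at [179.651, -546.198, 231.601] pointing down, gripper open.
Joint ranges: [-2.91, 2.91], [-0.94, 2.29], [0.18, 2.7], [-1.29, 4.43], [0.17, 2.64], [-3, 3]. Speed limits (rad/s): [2.57, 2.57, 3.14, 3.14, 3.14, 3.14].

## Interface

Orientations are given as a unit quaternion [x, y, z, w].
In Python, from rig import * gives the robot as it stands. The module is installed in compiled form; this text tells all that it offers.
- The arm moves only by the tool arm_command, never from a script. Its argument "series" is a list of rows, each an object of numbers: "tx", "ty", "tz": the shift along the tool's x, y, z in cm; "rx", "ry", "rz": the turn, a rotation vector about the tool's x, y, z in rad; "jaw": the opening, from 0 (shut) to 1 (fully open). In form: [{"tx": .., "ty": .., "tz": .., "rx": .., "ry": .., "rz": .., "jaw": ..}, ...]. A call has 1 to 20 rows; each row shifts and turns the commanded pose from where the row before left it, along the tool's axes as they then stand; what a row does not reach is not made up. A row lasts 1/10 s, in which the tool goes at most 50 mm and 8.59 degrees, less where a joint would pass 70% of its speed; a pose out of reach is approached as far as the arm can. A call with a gripper value outside its range is refused whole. The fingers move at their own pace and stop on an object; "force" is the grip in N (left out, the last holds). Time passes only in rows, so rows that do not move let the fingers close. It gives the time, the measured TCP pose, the force, the opening and the grip force at its end, in the units of the state.
- sense(): the state, without advancing time (a new reading comes with each control period).
- get_image(name): name is "scene" or "top" or "wrist"; returns (picture, depth): 480x640x3 uint8, red, green, blue; 480x640 float32, mm along the optical axis (not along the pixel's ray), 0 where there is no reading.
- camera_model(name): a dict with "fx", "fy", "cx", "cy" (pixels), "T" (4x4, takes a point from camera to world coordinates); the wrist camera has in their place "tool_from_camera" (4x4, takes a point from camera to tool coordinates, whose origin is the TCP and whose axes are the flange's). Camera axes: x right, y down, z forward; pixel columns grow to the right and rows downward; lengths in mm; the calibration is good to about 2 mm. A picture is of the moment at which its call begins: read the wrist's pose just before it. camera_model takes no time and is no camera call.
- close_job(): hands the job in; it is judged then, once.
The state is a dict: "time_s": time; "joint_pos": joint angles; "joint_vel": joint speeds; "joint_efforts": joint torques, N m; "tool_pos": TCP position; "ee_rot": TCP orientation; "wrist_force": force on the tool from outside, world axes, zero at the start; "moment": the same for the moment, N m; "finger_gap": finger opening in mm; "grasp_force": force on a finger pad.
Only numpy, scipy, OpenCV 4.12 (cv2) and the standard library are available. Lean on these libraries where they do the work, as an engineer would, in place of code of your own. Each camera call takes 0.05 s, during which the arm holds its last target. There are 200 camera calls.

## Task

Put the lock-pin cups away for the night: the brass cup standing on the counter and the one lying on its side must both end up upside down (mouth down) in the shallow round tin, flat on its floor beside the cup that is already there, so that all three stand mouth-down in the tin. One way to turn the standing one over is to lay it on its side and take a new grip. Leave the other things on the counter where they are and let go at the end.

Things in the scene. Friction and masses are not known exactly. Their poses are not given: they have to be found in the camera images.
- cup_standing_center (a point): Open eight-sided brass cup, 50 mm across flats, 60 mm tall, walls 3 mm, closed base 4 mm, 0.2 kg. Point at its centre, 30 mm from base and mouth; z runs from base to mouth; x, y and the diagonals between are square to flat faces. It starts upright on the counter, mouth up, to the left or right of the tin.
- cup_lying_center (a point): Open eight-sided brass cup, 50 mm across flats, 60 mm tall, walls 3 mm, closed base 4 mm, 0.2 kg. Point at its centre, 30 mm from base and mouth; z runs from base to mouth; x, y and the diagonals between are square to flat faces. Starts lying on a flat face on the counter, on the tin's other side, mouth pointing left (+y) or up to 45 degrees back from that, towards the robot; does not roll.
- cup_packed_center (a point): Open eight-sided brass cup, 50 mm across flats, 60 mm tall, walls 3 mm, closed base 4 mm, 0.2 kg. Point at its centre, 30 mm from base and mouth; z runs from base to mouth; x, y and the diagonals between are square to flat faces. Starts mouth-down at the near side of the tin, 36 mm from its centre; two more fit, a third of a turn to either side.
- tin: Shallow round steel tin, open at the top, fixed to the counter: 135 mm outside and 132 mm inside diameter, 18 mm tall, floor 2 mm thick. Origin at the centre of its underside, on the counter; z up. A cup standing mouth-down in it has its centre 32 mm above the counter.
- disc_lock: Bystander: silver disc lock, 66 mm diameter, 27 mm thick, lying flat at the far left; origin at the centre of its underside. Not to be moved.
- alu_knob: Bystander: aluminium knob, 36 mm diameter, 30 mm tall, at the far right; origin at the centre of its underside. Not to be moved.
- key_cap: Bystander: red plastic key cap, about 37 x 28 x 9 mm, lying flat near the robot, left of the middle; origin at its underside. Not to be moved.
- pin_vise: Bystander: steel pin vise, 100 mm long, 10 mm thick, lying near the robot, right of the middle; x along it; origin at its underside. Not to be moved.
Not all that is in view belongs to the job. Leave any black or blue look-alike of the part that bears cup_standing_center alone.

How it is judged:
By the outcome, as a careful person would: the job done as asked, in the order asked, and still so for the second after the job is handed in, with the robot touching nothing.
It also fails if it takes over 72 s, if anything falls off the work surface, if the arm or the gripper's body presses on something with over 40 N, if the wrist force passes 120 N, or if a joint passes its speed limit or range.

## Working session

There is one attempt and no reset: what is moved stays moved. The work goes in short steps, Python scripts to look and compute and a tool call to move; the robot and the scene stay as the last step left them, time stands still between calls to the robot, and variables do not carry over. Pictures are saved under pics/ and viewed, at most 10 in all, crops included, and the job is handed in when it is done.

Besides the shell and the picture viewer there is one more tool, called after ">>>" as name(argument=value, ...) on one line, values as JSON. arm_command: Moves the arm, as the interface text tells. Its arguments: {"type":"object","properties":{"series":{"type":"array"},"force":{"type":"number"}},"required":["series"]}

```bash
mkdir -p pics; python3 - <<'E'
from rig import *
import cv2,numpy as np
s=sense(); print(s)
for n in ["top","scene"]:
    im,d=get_image(n); m=camera_model(n); print(n,m)
    cv2.imwrite(f"pics/{n}0.png",im[:,:,::-1]); np.savez(f"{n}0.npz",im=im,d=d)
print(camera_model("wrist"))
E
```

```text
{'time_s': 0.0, 'joint_pos': array([-1.46311545e+00,  1.59034710e-01,  1.59824303e+00, -1.97608795e-05,
        1.38619160e+00, -2.10123268e-01]), 'joint_vel': array([ 0.00045348,  0.00080149, -0.00092981, -0.00032078, -0.00108848,
        0.00120317]), 'joint_efforts': array([-1.21446159e-03, -3.85578954e+01, -3.22106981e+01,  6.99825073e-02,
        3.79784871e-02, -1.72950818e-04]), 'tool_pos': array([ 179.57220902, -545.60783748,  230.62154584]), 'ee_rot': array([ 9.87400885e-01,  1.58235936e-01,  3.83438250e-05, -9.37607683e-04]), 'wrist_force': array([-0.53738876,  0.21920541,  0.17401767]), 'moment': array([-0.00985846,  0.01920983, -0.04170983]), 'grasp_force': 0.0, 'finger_gap': 91.924062585586}
top {'fx': 558.4288921512164, 'fy': 558.4288921512164, 'cx': 325.7091495527741, 'cy': 235.1123146004502, 'T': array([[ 2.09743926e-02, -9.80040584e-01,  1.97687958e-01,
         4.08217392e+02],
       [-9.99744510e-01, -2.22259018e-02, -4.11381621e-03,
         2.52231907e+01],
       [ 8.42549998e-03, -1.97551166e-01, -9.80256368e-01,
         9.88685820e+02],
       [ 0.00000000e+
[... 287 characters left out ...]
-01,  9.13622893e-03, -2.28597098e-02,
         5.15347525e+01],
       [-1.35183219e-02, -5.72321495e-01, -8.19917899e-01,
         7.53622033e+02],
       [ 0.00000000e+00,  0.00000000e+00,  0.00000000e+00,
         1.00000000e+00]])}
{'fx': 388.0367186768766, 'fy': 388.0367186768766, 'cx': 311.9342554398598, 'cy': 238.20619270565288, 'tool_from_camera': array([[ 5.92208824e-04, -9.63147150e-01, -2.68974381e-01,
         7.53175552e+01],
       [ 9.99999600e-01,  3.89923342e-04,  8.05485751e-04,
         1.61590269e+00],
       [-6.70921916e-04, -2.68974750e-01,  9.63146995e-01,
        -1.54219531e+02],
       [ 0.00000000e+00,  0.00000000e+00,  0.00000000e+00,
         1.00000000e+00]])}
```

View pics/top0.png

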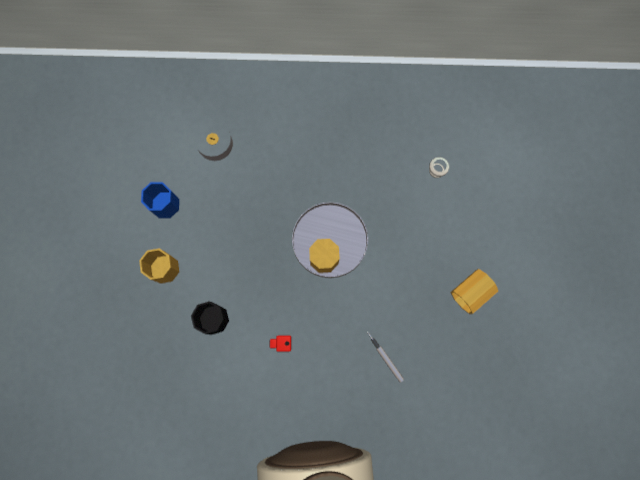

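View pics/scene0.png

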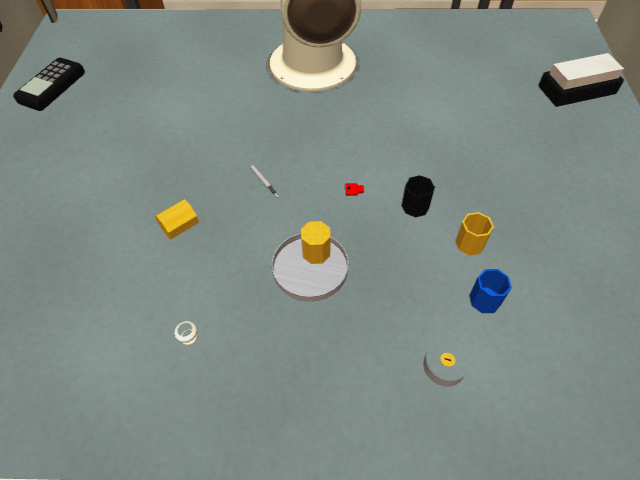

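The top view shows the brass standing cup at (160,265), the tin at (330,240), the packed cup at (325,254) and the lying cup at (475,291) with its mouth to the lower left. The look-alikes are blue at (160,200) and black at (210,318). The scene view agrees: lying cup at (177,219), standing cup at (474,233).

```bash
cat > h.py <<'E'
import cv2,numpy as np
from rig import *
def cloud(d,m,T):
    v,u=np.mgrid[:480,:640]; p=np.stack([(u-m['cx'])/m['fx']*d,(v-m['cy'])/m['fy']*d,d],-1)
    return p@T[:3,:3].T+T[:3,3]
def blobs(mask,amin):
    n,l,st,c=cv2.connectedComponentsWithStats(mask.astype(np.uint8)); return [l==i for i in range(1,n) if st[i,4]>amin]
def brass(im):
    h=cv2.cvtColor(im,cv2.COLOR_RGB2HSV); return (h[...,0]>12)&(h[...,0]<32)&(h[...,1]>150)&(h[...,2]>60)
E
python3 - <<'E'
from h import *
for n in ["top","scene"]:
    z=np.load(n+"0.npz"); m=camera_model(n); P=cloud(z['d'],m,m['T']); print(n)
    for b in blobs(brass(z['im']),200):
        q=P[b&(z['d']>0)]; zm=np.percentile(q[:,2],98); t=q[q[:,2]>zm-4]
        r=cv2.minAreaRect(t[:,:2].astype(np.float32))
        print('n',len(q),'z98',zm.round(1),'topmean',t.mean(0).round(1),'rect',np.round(r[0],1),np.round(r[1],1),r[2],'allext',q.min(0).round(0),q.max(0).round(0))
        if n=="scene" or 1:
            r=cv2.minAreaRect(q[:,:2].astype(np.float32)); print('  allrect',np.round(r[0],1),np.round(r[1],1),r[2])
z=np.load("top0.npz");m=camera_model("top");P=cloud(z['d'],m,m['T'])
w=(P[...,2]>12)&(P[...,2]<25)&(z['d']>0)&(np.hypot(P[...,0]-400,P[...,1]-10)<120)
q=P[w][:,:2]; print('tin rim', cv2.minEnclosingCircle(q.astype(np.float32)))
# ellipse fit from tin contour, ray to z=18
hsv=cv2.cvtColor(z['im'],cv2.COLOR_RGB2HSV)
for nm,mk in dict(black=hsv[...,2]<45,blue=(hsv[...,0]>105)&(hsv[...,1]>180),red=(hsv[...,0]<6)&(hsv[...,1]>200)).items():
    for b in blobs(mk,150):
        q=P[b&(z['d']>0)]; print(nm,q.mean(0).round(),q.min(0).round(),q.max(0).round())
E
```

```text
top
n 757 z98 66.3 topmean [562.7  23.4  63.9] rect [562.7  22.9] [49.4 46.8] 6.166803359985352 allext [538.  -0.  23.] [588.  47.  68.]
  allrect [562.8  23. ] [49.5 47. ] 4.626772403717041
n 931 z98 63.5 topmean [539.8 299.6  61.9] rect [539.9 305.3] [49.2 48. ] 11.279754638671875 allext [514. 280.   1.] [565. 331.  66.]
  allrect [539.9 305.1] [50.2 47.9] 56.27796936035156
n 1154 z98 53.5 topmean [ 508.8 -235.8   51.3] rect [ 508.7 -236.1] [29.  61.4] 44.47122573852539 allext [ 473. -274.   -1.] [ 545. -198.   57.]
  allrect [ 508.9 -235.8] [49.2 60.5] 41.23345184326172
scene
n 572 z98 -237.8 topmean [-718.9 -867.4 -236.7] rect [-648.3 -769. ] [478.9 144.2] 55.481048583984375 allext [ -761. -1012.  -285.] [-453. -613.  -92.]
  allrect [-663.8 -762.8] [486.2 176.7] 55.493526458740234
n 978 z98 52.8 topmean [ 511.  -236.4   51. ] rect [ 510.5 -236.2] [26.8 59.4] 40.187557220458984 allext [ 448. -271.   -1.] [ 550. -198.   54.]
  allrect [ 498.8 -237.6] [71.1 73.7] 41.62570571899414
n 1126 z98 61.9 topmean [542.2 306.4  60.3] rect [541.3 306.3] [49.1 52.9] 56.063087463378906 allext [476. 280.  -1.] [569. 355.  63.]
  allrect [519.8 320.8] [ 49.1 105.3] 56.063087463378906
n 1059 z98 65.0 topmean [565.2  23.5  62.9] rect [564.4  23.4] [51.1 50.5] 45.472652435302734 allext [500.  -1.   1.] [591.  48.  67.]
  allrect [546.   23.3] [90.9 48.7] 0.5646153688430786
tin rim ((390.5943908691406, 5.55078125), 109.31700897216797)
black [454. 216.  26.] [428. 187.   0.] [479. 238.  65.]
black [296.  33. 299.] [291.   5. 275.] [299.  64. 323.]
blue [658. 315.  32.] [631. 288.   1.] [681. 338.  66.]
red [414.  94.  10.] [403.  78.   5.] [427. 113.  15.]
```

```bash
cat >> h.py <<'E'
from scipy.spatial.transform import Rotation as Ro
def pose(): s=sense(); return s['tool_pos'],Ro.from_quat(s['ee_rot']),s
def Rt(xyaw,tilt=0): # down tool, tool-x heading xyaw deg, then tilt (deg) about tool y
    return Ro.from_euler('z',xyaw,degrees=True)*Ro.from_euler('x',180,degrees=True)*Ro.from_euler('y',tilt,degrees=True)
def plan(grasp,R):  # grasp point target (mm) -> tool shift cm (current axes), then rotvec
    p,R0,s=pose(); tcp=np.array(grasp)+2*R.apply([0,0,1])
    print('shift cm',(R0.inv().apply(tcp-p)/10).round(2),'rotvec',(R0.inv()*R).as_rotvec().round(3),'tcp now',p.round(1),'target',tcp.round(1),'j',s['joint_pos'].round(2))
E
python3 - <<'E'
from h import *
z=np.load("top0.npz");m=camera_model("top");P=cloud(z['d'],m,m['T']); im=z['im']
for n in ["top","scene"]:
    z=np.load(n+"0.npz");m=camera_model(n);P=cloud(z['d'],m,m['T'])
    for b in blobs(brass(z['im']),200):
        q=P[b&(z['d']>0)]
        if q[:,2].min()<-50 or abs(q[:,1].mean()+236)>20: continue
        t=q[q[:,2]>46]; c=t.mean(0)[:2]; w,V=np.linalg.eigh(np.cov(t[:,:2].T)); print(n,'lying axis deg',np.degrees(np.arctan2(V[1,1],V[0,1])),'sd',np.sqrt(w),c)
        a=V[:,1]; 
        for f in (-25,-20,20,25): k=abs((t[:,:2]-c)@a-f)<3; print(f,len(t[k]))
z=np.load("top0.npz");m=camera_model("top");P=cloud(z['d'],m,m['T'])
k=(np.hypot(P[...,0]-598,P[...,1]-14)<80)&(z['d']>0); q=P[k]; print('z pct in tin',np.percentile(q[:,2],[5,25,50,75,90]).round(1))
# tin outline: edge ellipse in top image, rays onto z=18
g=cv2.cvtColor(im,cv2.COLOR_RGB2HSV); mk=((g[...,1]<45)&k); print(mk.sum())
cs=max(cv2.findContours(mk.astype(np.uint8),cv2.RETR_EXTERNAL,cv2.CHAIN_APPROX_NONE)[0],key=cv2.contourArea)[:,0].astype(float)
for h in (18,2):
    r=np.c_[(cs[:,0]-m['cx'])/m['fx'],(cs[:,1]-m['cy'])/m['fy'],np.ones(len(cs))]@m['T'][:3,:3].T
    X=m['T'][:3,3]+r*((h-m['T'][2,3])/r[:,2])[:,None]; print(h,cv2.minEnclosingCircle(X[:,:2].astype(np.float32)))
E
```

```text
top lying axis deg 131.91858731420993 sd [ 8.91544324 17.44958739] [ 508.75235698 -235.52909887]
-25 62
-20 59
20 62
25 59
scene lying axis deg 131.7310732104068 sd [ 8.2598791  17.40274024] [ 512.21087497 -235.39086022]
-25 41
-20 44
20 40
25 41
z pct in tin [-0.5  1.8  3.4  5.9 61.9]
5214
18 ((595.2379760742188, 14.461633682250977), 79.1006088256836)
2 ((598.3206787109375, 14.28427505493164), 80.40445709228516)
```

```bash
python3 - <<'E'
from h import *
R=Rt(132,45); g=np.array([517.2,-242.9,25]); plan(g-100*R.apply([0,0,1]),R); print((pose()[1].inv()*Rt(132,0)).as_rotvec())
# tin outline
z=np.load("top0.npz");m=camera_model("top");im=z['im'].astype(int)
c0=np.array([330,241]); pts=[]
g=cv2.GaussianBlur(z['im'],(3,3),0).astype(float).sum(2)
s=z['im'][235:245,288:300].astype(int).tolist()[5]; print(s)
E
```

```text
shift cm [ 44.32 -11.85  13.68] rotvec [ 0.773  0.503 -1.868] tcp now [ 179.6 -545.7  230.7] target [ 563.6 -294.4   94.3] j [-1.46  0.16  1.6   0.    1.39 -0.21]
[-6.89017747e-04 -1.84183037e-03 -1.98599977e+00]
[[104, 115, 120], [105, 115, 119], [105, 116, 120], [104, 116, 119], [141, 141, 153], [155, 153, 163], [154, 156, 169], [152, 153, 170], [151, 153, 169], [150, 153, 168], [151, 152, 167], [152, 153, 170]]
```

>>> arm_command(series=[{"tx":3.7,"ty":-1,"jaw":1},{"tx":3.7,"ty":-1,"jaw":1},{"tx":3.7,"ty":-1,"jaw":1},{"tx":3.7,"ty":-1,"jaw":1},{"tx":3.7,"ty":-1,"jaw":1},{"tx":3.7,"ty":-1,"jaw":1},{"tx":3.7,"ty":-1,"jaw":1},{"tx":3.7,"ty":-1,"jaw":1},{"tx":3.7,"ty":-1,"jaw":1},{"tx":3.7,"ty":-1,"jaw":1},{"tx":3.7,"ty":-1,"jaw":1},{"tx":3.6,"ty":-0.9,"jaw":1},{"rz":-0.142,"jaw":1},{"rz":-0.142,"jaw":1},{"rz":-0.142,"jaw":1},{"rz":-0.142,"jaw":1},{"rz":-0.142,"jaw":1},{"rz":-0.142,"jaw":1},{"rz":-0.142,"jaw":1},{"rz":-0.142,"jaw":1}])

```text
validation failed for argument at $.se...
```

>>> arm_command(series=[{"rz":-0.142,"jaw":1},{"rz":-0.142,"jaw":1},{"rz":-0.142,"jaw":1},{"rz":-0.142,"jaw":1},{"rz":-0.142,"jaw":1},{"rz":-0.142,"jaw":1},{"ry":0.13,"jaw":1},{"ry":0.13,"jaw":1},{"ry":0.13,"jaw":1},{"ry":0.13,"jaw":1},{"ry":0.13,"jaw":1},{"ry":0.135,"jaw":1}])

```text
validation failed for argument at $.se...
```

```bash
python3 - <<'E'
from h import *
R=Rt(132,45); g=np.array([517.2,-242.9,25]); plan(g-60*R.apply([0,0,1]),R); print(sense()['time_s'])
im,d=get_image("wrist"); cv2.imwrite("pics/w1.png",im[:,:,::-1])
E
```

```text
shift cm [ 43.18 -14.43  16.51] rotvec [ 0.773  0.503 -1.868] tcp now [ 179.6 -545.7  230.7] target [ 544.6 -273.4   66. ] j [-1.46  0.16  1.6   0.    1.39 -0.21]
0.1
```

>>> arm_command(series=[{"tx":3.7,"ty":-1,"tz":0,"rx":0,"ry":0,"rz":0,"jaw":1}])

```text
time_s: 0.25
tool_pos: [209.4, -526.5, 231.1]
ee_rot: [0.988, 0.156, -0.001, 0.0]
wrist_force: [1.8, -0.6, 0.7]
finger_gap: 92.0
grasp_force: 0.0
```

>>> arm_command(series=[{"tx":4.5,"ty":-1.2,"tz":0,"rx":0,"ry":0,"rz":0,"jaw":1},{"tx":4.5,"ty":-1.2,"tz":0,"rx":0,"ry":0,"rz":0,"jaw":1},{"tx":4.5,"ty":-1.2,"tz":0,"rx":0,"ry":0,"rz":0,"jaw":1},{"tx":4.5,"ty":-1.2,"tz":0,"rx":0,"ry":0,"rz":0,"jaw":1},{"tx":4.5,"ty":-1.2,"tz":0,"rx":0,"ry":0,"rz":0,"jaw":1},{"tx":4.5,"ty":-1.2,"tz":0,"rx":0,"ry":0,"rz":0,"jaw":1},{"tx":4.5,"ty":-1.2,"tz":0,"rx":0,"ry":0,"rz":0,"jaw":1},{"tx":4.5,"ty":-1.2,"tz":0,"rx":0,"ry":0,"rz":0,"jaw":1},{"tx":4.5,"ty":-1.2,"tz":0,"rx":0,"ry":0,"rz":0,"jaw":1},{"tx":0,"ty":0,"tz":0,"rx":0,"ry":0,"rz":-0.142,"jaw":1},{"tx":0,"ty":0,"tz":0,"rx":0,"ry":0,"rz":-0.142,"jaw":1},{"tx":0,"ty":0,"tz":0,"rx":0,"ry":0,"rz":-0.142,"jaw":1},{"tx":0,"ty":0,"tz":0,"rx":0,"ry":0,"rz":-0.142,"jaw":1},{"tx":0,"ty":0,"tz":0,"rx":0,"ry":0,"rz":-0.142,"jaw":1},{"tx":0,"ty":0,"tz":0,"rx":0,"ry":0,"rz":-0.142,"jaw":1},{"tx":0,"ty":0,"tz":0,"rx":0,"ry":0,"rz":-0.142,"jaw":1},{"tx":0,"ty":0,"tz":0,"rx":0,"ry":0,"rz":-0.142,"jaw":1}])

```text
time_s: 1.95
tool_pos: [562.4, -295.8, 231.1]
ee_rot: [0.745, 0.667, -0.0, -0.0]
wrist_force: [-0.1, 0.1, 0.9]
finger_gap: 91.8
grasp_force: 0.0
```

>>> arm_command(series=[{"tx":0,"ty":0,"tz":0,"rx":0,"ry":0,"rz":-0.142,"jaw":1},{"tx":0,"ty":0,"tz":0,"rx":0,"ry":0,"rz":-0.142,"jaw":1},{"tx":0,"ty":0,"tz":0,"rx":0,"ry":0,"rz":-0.142,"jaw":1},{"tx":0,"ty":0,"tz":0,"rx":0,"ry":0,"rz":-0.142,"jaw":1},{"tx":0,"ty":0,"tz":0,"rx":0,"ry":0,"rz":-0.142,"jaw":1},{"tx":0,"ty":0,"tz":0,"rx":0,"ry":0,"rz":-0.142,"jaw":1},{"tx":0,"ty":0,"tz":0,"rx":0,"ry":0.13,"rz":0,"jaw":1},{"tx":0,"ty":0,"tz":0,"rx":0,"ry":0.13,"rz":0,"jaw":1},{"tx":0,"ty":0,"tz":0,"rx":0,"ry":0.13,"rz":0,"jaw":1},{"tx":0,"ty":0,"tz":0,"rx":0,"ry":0.13,"rz":0,"jaw":1},{"tx":0,"ty":0,"tz":0,"rx":0,"ry":0.13,"rz":0,"jaw":1},{"tx":0,"ty":0,"tz":0,"rx":0,"ry":0.135,"rz":0,"jaw":1}])

```text
time_s: 3.15
tool_pos: [562.7, -296.2, 232.0]
ee_rot: [0.375, 0.844, 0.156, -0.351]
wrist_force: [0.3, -0.1, 0.4]
finger_gap: 91.9
grasp_force: 0.0
```

```bash
python3 - <<'E'
from h import *
R=Rt(132,45); g=np.array([517.2,-242.9,25]); plan(g-60*R.apply([0,0,1]),R); print(sense()['time_s'])
im,d=get_image("wrist"); cv2.imwrite("pics/w1.png",im[:,:,::-1])
E
```

```text
shift cm [-9.74  0.19 13.75] rotvec [-0.001 -0.004  0.001] tcp now [ 562.7 -296.2  232. ] target [ 544.6 -273.4   66. ] j [-0.72  0.97  0.65  0.12  2.31 -1.41]
3.15
```

```bash
cat >> h.py <<'E'
def wrist(name):
    p,R,s=pose(); im,d=get_image("wrist"); cv2.imwrite(f"pics/{name}.png",im[:,:,::-1])
    m=camera_model("wrist"); T=np.eye(4); T[:3,:3]=R.as_matrix(); T[:3,3]=p
    return im,d,cloud(d,m,T@m['tool_from_camera'])
E
python3 - <<'E'
from h import *
im,d,P=wrist("w2")
for b in blobs(brass(im),300):
    q=P[b&(d>0)]; z=np.percentile(q[:,2],98); t=q[q[:,2]>z-5]; w,V=np.linalg.eigh(np.cov(t[:,:2].T)); c=t.mean(0); e=(t[:,:2]-c[:2])@V
    print(len(q),z,c,np.degrees(np.arctan2(V[1,1],V[0,1])),np.percentile(e,[0.5,99.5],axis=0), (np.ptp(np.argwhere(b),axis=0)),np.argwhere(b).mean(0))
E
```

```text
323 60.70222291959051 [535.06054648 321.31339567  58.67132174] -170.380710806646 [[ -5.6167221  -23.46079205]
 [ 16.38085628  19.19683085]] [19 32] [ 35.33538462 588.28615385]
1050 59.52258931294434 [542.74963221 283.00461819  57.67803203] -170.40184361533517 [[-10.5652877  -24.58773054]
 [  6.06717858  24.12771495]] [49 57] [ 62.21082621 574.13960114]
1075 62.19834874643323 [ 5.66856702e+02 -1.03267988e-01  6.03137412e+01] -172.7989729083911 [[-10.57775423 -22.95511502]
 [  5.578928    24.56937821]] [53 58] [185.59647495 492.00463822]
846 50.51362616645755 [ 507.53917693 -252.12307365   48.54331168] 141.87869102361327 [[-19.99584549 -25.85632569]
 [  9.81305889  37.49224706]] [74 53] [318.16098707 304.13160987]
606 305.9242464840148 [ 611.7429345  -331.80404898  304.33651371] -137.9689341976657 [[ -0.31830619 -18.44515576]
 [  0.75767248  19.43887436]] [  7 214] [470.03459638 393.61120264]
```

View pics/w1.png

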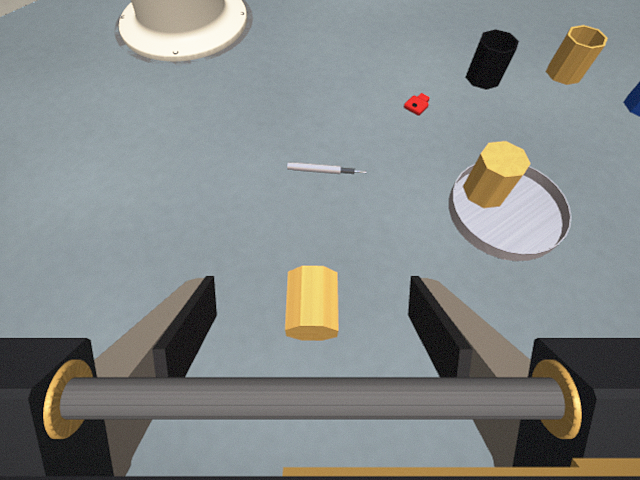

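The wrist view shows the lying cup at (312,302) with its closed base facing the gripper, midway between the fingers. I'll go in.

>>> arm_command(series=[{"tx":-1.95,"ty":0.04,"tz":2.75,"rx":0,"ry":0,"rz":0,"jaw":1},{"tx":-1.95,"ty":0.04,"tz":2.75,"rx":0,"ry":0,"rz":0,"jaw":1},{"tx":-1.95,"ty":0.04,"tz":2.75,"rx":0,"ry":0,"rz":0,"jaw":1},{"tx":-1.95,"ty":0.04,"tz":2.75,"rx":0,"ry":0,"rz":0,"jaw":1},{"tx":-1.95,"ty":0.04,"tz":2.75,"rx":0,"ry":0,"rz":0,"jaw":1},{"tx":0,"ty":0,"tz":1.5,"rx":0,"ry":0,"rz":0,"jaw":1},{"tx":0,"ty":0,"tz":1.5,"rx":0,"ry":0,"rz":0,"jaw":1},{"tx":0,"ty":0,"tz":1.5,"rx":0,"ry":0,"rz":0,"jaw":1},{"tx":0,"ty":0,"tz":1.4,"rx":0,"ry":0,"rz":0,"jaw":1},{"tx":0,"ty":0,"tz":0,"rx":0,"ry":0,"rz":0,"jaw":0.3},{"tx":0,"ty":0,"tz":0,"rx":0,"ry":0,"rz":0,"jaw":0.3},{"tx":0,"ty":0,"tz":0,"rx":0,"ry":0,"rz":0,"jaw":0.3},{"tx":0,"ty":0,"tz":0,"rx":0,"ry":0,"rz":0,"jaw":0.3},{"tx":0,"ty":0,"tz":0,"rx":0,"ry":0,"rz":0,"jaw":0.3},{"tx":0,"ty":0,"tz":0,"rx":0,"ry":0,"rz":0,"jaw":0.3}], force=25)

```text
time_s: 4.75
tool_pos: [517.4, -243.4, 24.0]
ee_rot: [0.375, 0.845, 0.155, -0.349]
wrist_force: [-0.4, -1.7, 1.3]
finger_gap: 49.8
grasp_force: 25.0
```

>>> arm_command(series=[{"tx":1,"ty":0,"tz":-1,"rx":0,"ry":0,"rz":0,"jaw":0.3},{"tx":2.1,"ty":0,"tz":-2.1,"rx":0,"ry":0,"rz":0,"jaw":0.3},{"tx":2.1,"ty":0,"tz":-2.1,"rx":0,"ry":0,"rz":0,"jaw":0.3},{"tx":2,"ty":0,"tz":-2,"rx":0,"ry":0,"rz":0,"jaw":0.3},{"tx":0,"ty":0,"tz":0,"rx":0,"ry":-0.131,"rz":0,"jaw":0.3},{"tx":0,"ty":0,"tz":0,"rx":0,"ry":-0.131,"rz":0,"jaw":0.3},{"tx":0,"ty":0,"tz":0,"rx":0,"ry":-0.131,"rz":0,"jaw":0.3},{"tx":0,"ty":0,"tz":0,"rx":0,"ry":-0.131,"rz":0,"jaw":0.3},{"tx":0,"ty":0,"tz":0,"rx":0,"ry":-0.131,"rz":0,"jaw":0.3},{"tx":0,"ty":0,"tz":0,"rx":0,"ry":-0.131,"rz":0,"jaw":0.3},{"tx":0,"ty":0,"tz":0,"rx":0,"ry":-0.131,"rz":0,"jaw":0.3},{"tx":0,"ty":0,"tz":0,"rx":0,"ry":-0.131,"rz":0,"jaw":0.3},{"tx":0,"ty":0,"tz":0,"rx":0,"ry":-0.131,"rz":0,"jaw":0.3},{"tx":0,"ty":0,"tz":0,"rx":0,"ry":-0.131,"rz":0,"jaw":0.3},{"tx":0,"ty":0,"tz":0,"rx":0,"ry":-0.131,"rz":0,"jaw":0.3},{"tx":0,"ty":0,"tz":0,"rx":0,"ry":-0.131,"rz":0,"jaw":0.3}])

```text
time_s: 6.35
tool_pos: [513.2, -245.0, 124.6]
ee_rot: [0.383, 0.853, -0.15, 0.322]
wrist_force: [-1.2, -1.0, -1.8]
finger_gap: 49.8
grasp_force: 25.0
```

```bash
python3 - <<'E'
from h import *
R=Rt(132,-45); g=np.array([517.2,-242.9,41]); plan(g,R)
im,d,P=wrist("w3")
for b in blobs(brass(im),300):
    q=P[b&(d>0)]; print(len(q),q.mean(0).round(),q.min(0).round(),q.max(0).round())
E
```

```text
shift cm [5.46 0.53 6.51] rotvec [-0.014 -0.058 -0.   ] tcp now [ 513.2 -245.   124.6] target [ 518.1 -244.    39.6] j [-0.55 -0.08  2.24 -0.66  0.34 -0.72]
6271 [ 499. -229.  117.] [ 485. -255.   86.] [ 536. -218.  147.]
417 [ 463. -187.  187.] [ 448. -201.  187.] [ 477. -174.  188.]
```

View pics/w3.png

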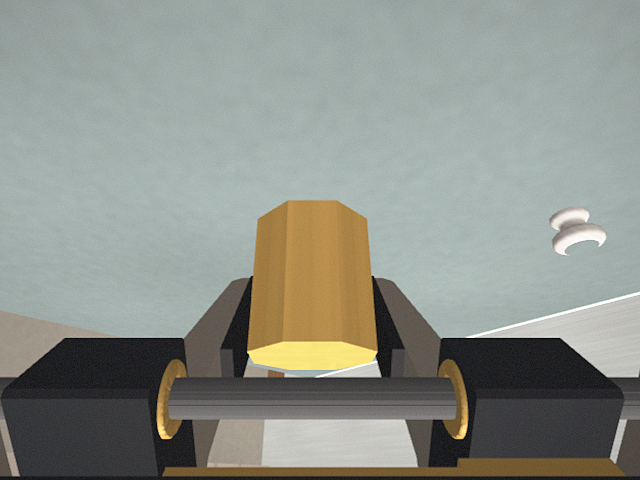

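Cup held firmly, mouth now pointing at the counter (the camera is upside down; closed base at (312,355)). A small turn remains; then I'll set it down.

>>> arm_command(series=[{"tx":1.1,"ty":0.1,"tz":1.3,"rx":0,"ry":0,"rz":0,"jaw":0.3},{"tx":1.1,"ty":0.1,"tz":1.3,"rx":0,"ry":0,"rz":0,"jaw":0.3},{"tx":1.1,"ty":0.1,"tz":1.3,"rx":0,"ry":0,"rz":0,"jaw":0.3},{"tx":0.7,"ty":0.2,"tz":0.8,"rx":0,"ry":0,"rz":0,"jaw":0.3},{"tx":0,"ty":0,"tz":0,"rx":0,"ry":-0.029,"rz":0,"jaw":0.3},{"tx":0,"ty":0,"tz":0,"rx":-0.014,"ry":-0.029,"rz":0,"jaw":0.3},{"tx":0,"ty":0,"tz":0,"rx":0,"ry":0,"rz":0,"jaw":0.3}])

```text
time_s: 7.1
tool_pos: [519.8, -246.4, 73.2]
ee_rot: [0.377, 0.846, -0.153, 0.345]
wrist_force: [1.2, -0.8, -1.0]
finger_gap: 49.8
grasp_force: 25.0
```

```bash
python3 - <<'E'
from h import *
R=Rt(132,-45); g=np.array([517.2,-242.9,40.5]); plan(g,R); print(sense()['wrist_force'])
E
```

```text
shift cm [2.59 0.04 2.24] rotvec [ 0.    -0.012 -0.001] tcp now [ 519.8 -246.4   73.2] target [ 518.1 -244.    39.1] j [-0.54  0.06  2.27 -1.28  0.21 -0.08]
[ 1.23173617 -0.76258518 -1.0401641 ]
```

```bash
python3 - <<'E'
from h import *
R=Rt(132,-45); g=np.array([600,-285,73]); plan(g,R);plan(g-[0,0,32.5],R)
E
```

```text
shift cm [-5.88  3.38  5.97] rotvec [ 0.    -0.012 -0.001] tcp now [ 519.8 -246.4   73.2] target [ 600.9 -286.1   71.6] j [-0.54  0.06  2.27 -1.28  0.21 -0.08]
shift cm [-3.61  3.38  8.3 ] rotvec [ 0.    -0.012 -0.001] tcp now [ 519.8 -246.4   73.2] target [ 600.9 -286.1   39.1] j [-0.54  0.06  2.27 -1.28  0.21 -0.08]
```

>>> arm_command(series=[{"tx":-0.6,"ty":0.34,"tz":0.6,"rx":0,"ry":0,"rz":0,"jaw":0.3},{"tx":-0.6,"ty":0.34,"tz":0.6,"rx":0,"ry":0,"rz":0,"jaw":0.3},{"tx":-0.6,"ty":0.34,"tz":0.6,"rx":0,"ry":0,"rz":0,"jaw":0.3},{"tx":-0.6,"ty":0.34,"tz":0.6,"rx":0,"ry":0,"rz":0,"jaw":0.3},{"tx":-1.2,"ty":0.67,"tz":1.2,"rx":0,"ry":0,"rz":0,"jaw":0.3},{"tx":-1.2,"ty":0.67,"tz":1.2,"rx":0,"ry":0,"rz":0,"jaw":0.3},{"tx":-1.1,"ty":0.67,"tz":1.2,"rx":0,"ry":0,"rz":0,"jaw":0.3},{"tx":0,"ty":0,"tz":0,"rx":0,"ry":0,"rz":0,"jaw":0.3}])

```text
time_s: 7.9
tool_pos: [603.1, -286.8, 70.7]
ee_rot: [0.377, 0.846, -0.153, 0.345]
wrist_force: [-0.6, -0.3, -1.5]
finger_gap: 49.7
grasp_force: 25.0
```

```bash
python3 - <<'E'
from h import *
R=Rt(132,-45); g=np.array([600,-285,40.5]); plan(g,R); print(sense()['wrist_force'])
E
```

```text
shift cm [ 2.35 -0.11  2.13] rotvec [ 0.001 -0.012 -0.001] tcp now [ 603.1 -286.8   70.7] target [ 600.9 -286.1   39.1] j [-0.53  0.28  2.02 -1.16  0.24 -0.2 ]
[-0.56683877 -0.32948504 -1.46689616]
```

>>> arm_command(series=[{"tx":0.5,"ty":0,"tz":0.5,"rx":0,"ry":-0.012,"rz":0,"jaw":0.3},{"tx":0.6,"ty":0,"tz":0.6,"rx":0,"ry":0,"rz":0,"jaw":0.3},{"tx":0.6,"ty":0,"tz":0.6,"rx":0,"ry":0,"rz":0,"jaw":0.3},{"tx":0.4,"ty":0,"tz":0.4,"rx":0,"ry":0,"rz":0,"jaw":0.3},{"tx":0.1,"ty":0,"tz":0.1,"rx":0,"ry":0,"rz":0,"jaw":0.3},{"tx":0,"ty":0,"tz":0,"rx":0,"ry":0,"rz":0,"jaw":0.3}])

```text
time_s: 8.5
tool_pos: [603.4, -286.5, 47.9]
ee_rot: [0.377, 0.848, -0.152, 0.341]
wrist_force: [-0.9, -0.0, -1.8]
finger_gap: 49.6
grasp_force: 25.0
```

```bash
python3 - <<'E'
from h import *
R=Rt(132,-45); g=np.array([600,-285,40]); plan(g,R); print(sense()['wrist_force'],sense()['moment'])
E
```

```text
shift cm [ 0.79 -0.15  0.53] rotvec [ 0.    -0.021  0.   ] tcp now [ 603.4 -286.5   47.9] target [ 600.9 -286.1   38.6] j [-0.53  0.33  2.01 -1.29  0.22 -0.06]
[-0.89390752 -0.0398369  -1.79216793] [0.39824717 0.23483621 0.04926339]
```

>>> arm_command(series=[{"tx":-1.7,"ty":0,"tz":-1.7,"rx":0,"ry":0,"rz":0,"jaw":0.3},{"tx":-1.7,"ty":0,"tz":-1.7,"rx":0,"ry":0,"rz":0,"jaw":0.3},{"tx":-1.7,"ty":0,"tz":-1.7,"rx":0,"ry":0,"rz":0,"jaw":0.3},{"tx":0,"ty":0,"tz":0,"rx":0,"ry":0.131,"rz":0,"jaw":0.3},{"tx":0,"ty":0,"tz":0,"rx":0,"ry":0.131,"rz":0,"jaw":0.3},{"tx":0,"ty":0,"tz":0,"rx":0,"ry":0.131,"rz":0,"jaw":0.3},{"tx":0,"ty":0,"tz":0,"rx":0,"ry":0.131,"rz":0,"jaw":0.3},{"tx":0,"ty":0,"tz":0,"rx":0,"ry":0.131,"rz":0,"jaw":0.3},{"tx":0,"ty":0,"tz":0,"rx":0,"ry":0.12,"rz":0,"jaw":0.3},{"tx":0,"ty":0,"tz":0,"rx":0,"ry":0,"rz":-0.149,"jaw":0.3},{"tx":0,"ty":0,"tz":0,"rx":0,"ry":0,"rz":-0.149,"jaw":0.3},{"tx":0,"ty":0,"tz":0,"rx":0,"ry":0,"rz":-0.149,"jaw":0.3},{"tx":0,"ty":0,"tz":0,"rx":0,"ry":0,"rz":-0.149,"jaw":0.3},{"tx":0,"ty":0,"tz":0,"rx":0,"ry":0,"rz":-0.149,"jaw":0.3},{"tx":0,"ty":0,"tz":0,"rx":0,"ry":0,"rz":-0.149,"jaw":0.3},{"tx":0,"ty":0,"tz":0,"rx":0,"ry":0,"rz":-0.149,"jaw":0.3}])

```text
time_s: 10.1
tool_pos: [601.9, -292.6, 120.3]
ee_rot: [-0.099, 0.995, -0.03, 0.014]
wrist_force: [-0.6, 0.6, -2.3]
finger_gap: 50.3
grasp_force: 25.0
```

```bash
python3 - <<'E'
from h import *
plan(pose()[0],Rt(192,0));plan(pose()[0],Rt(192,-45))
E
```

```text
shift cm [0.   0.01 0.2 ] rotvec [-0.062  0.022 -0.011] tcp now [ 601.9 -292.6  120.3] target [ 601.9 -292.6  118.3] j [-0.62  0.45  1.46 -0.03  1.17 -2.38]
shift cm [-0.14  0.01  0.14] rotvec [-0.063 -0.763  0.014] tcp now [ 601.9 -292.6  120.3] target [ 603.2 -292.3  118.9] j [-0.62  0.45  1.46 -0.03  1.17 -2.38]
```

>>> arm_command(series=[{"tx":0,"ty":0,"tz":0,"rx":-0.062,"ry":0,"rz":-0.01,"jaw":0.3},{"tx":0,"ty":0,"tz":0,"rx":0,"ry":-0.128,"rz":0,"jaw":0.3},{"tx":0,"ty":0,"tz":0,"rx":0,"ry":-0.128,"rz":0,"jaw":0.3},{"tx":0,"ty":0,"tz":0,"rx":0,"ry":-0.128,"rz":0,"jaw":0.3},{"tx":0,"ty":0,"tz":0,"rx":0,"ry":-0.128,"rz":0,"jaw":0.3},{"tx":0,"ty":0,"tz":0,"rx":0,"ry":-0.128,"rz":0,"jaw":0.3},{"tx":0,"ty":0,"tz":0,"rx":0,"ry":-0.123,"rz":0,"jaw":0.3},{"tx":0,"ty":0,"tz":0,"rx":0,"ry":0,"rz":0,"jaw":0.3}])

```text
time_s: 10.9
tool_pos: [636.9, -274.4, 161.3]
ee_rot: [-0.064, 0.939, 0.034, 0.337]
wrist_force: [0.3, -0.3, -1.0]
finger_gap: 49.5
grasp_force: 25.0
```

```bash
python3 - <<'E'
from h import *
plan([590,-290,40.5],Rt(192,-45))
E
```

```text
shift cm [11.41 -1.12  6.4 ] rotvec [-0.029 -0.094 -0.063] tcp now [ 636.9 -274.4  161.3] target [ 591.4 -289.7   39.1] j [-0.83  0.23  1.81  0.79  0.85 -2.99]
```

```bash
python3 - <<'E'
from h import *
for y in (165,172): plan([610,-290,40.5],Rt(y,-45))
E
```

```text
shift cm [ 9.89 -1.48  7.65] rotvec [ 0.288 -0.098  0.286] tcp now [ 636.9 -274.4  161.3] target [ 611.4 -290.4   39.1] j [-0.83  0.23  1.81  0.79  0.85 -2.99]
shift cm [ 9.88 -1.46  7.65] rotvec [ 0.206 -0.098  0.196] tcp now [ 636.9 -274.4  161.3] target [ 611.4 -290.2   39.1] j [-0.83  0.23  1.81  0.79  0.85 -2.99]
```

>>> arm_command(series=[{"tx":0,"ty":0,"tz":0,"rx":0.07,"ry":-0.02,"rz":0.07,"jaw":0.3},{"tx":0,"ty":0,"tz":0,"rx":0.07,"ry":-0.02,"rz":0.07,"jaw":0.3},{"tx":0,"ty":0,"tz":0,"rx":0.07,"ry":-0.02,"rz":0.07,"jaw":0.3},{"tx":0,"ty":0,"tz":0,"rx":0.07,"ry":-0.04,"rz":0.07,"jaw":0.3},{"tx":0,"ty":0,"tz":0,"rx":0,"ry":0,"rz":0,"jaw":0.3}])

```text
time_s: 11.4
tool_pos: [635.3, -271.7, 157.1]
ee_rot: [0.115, 0.918, -0.047, 0.377]
wrist_force: [-0.4, -0.4, -2.7]
finger_gap: 50.0
grasp_force: 25.0
```

```bash
python3 - <<'E'
from h import *
plan([610,-290,60],Rt(165,-45)); plan([610,-290,40.5],Rt(165,-45))
E
```

```text
shift cm [ 8.25 -2.41  5.69] rotvec [ 0.01  -0.005  0.009] tcp now [ 635.3 -271.7  157.1] target [ 611.4 -290.4   58.6] j [-0.73  0.11  2.    0.84  0.45 -2.71]
shift cm [ 9.62 -2.41  7.08] rotvec [ 0.01  -0.005  0.009] tcp now [ 635.3 -271.7  157.1] target [ 611.4 -290.4   39.1] j [-0.73  0.11  2.    0.84  0.45 -2.71]
```

>>> arm_command(series=[{"tx":1.6,"ty":-0.5,"tz":1.1,"rx":0.01,"ry":-0.005,"rz":0.009,"jaw":0.3},{"tx":1.7,"ty":-0.5,"tz":1.1,"rx":0,"ry":0,"rz":0,"jaw":0.3},{"tx":1.7,"ty":-0.5,"tz":1.1,"rx":0,"ry":0,"rz":0,"jaw":0.3},{"tx":1.7,"ty":-0.5,"tz":1.1,"rx":0,"ry":0,"rz":0,"jaw":0.3},{"tx":1.6,"ty":-0.4,"tz":1.3,"rx":0,"ry":0,"rz":0,"jaw":0.3},{"tx":0.5,"ty":0,"tz":0.5,"rx":0,"ry":0,"rz":0,"jaw":0.3},{"tx":0.4,"ty":0,"tz":0.4,"rx":0,"ry":0,"rz":0,"jaw":0.3},{"tx":0,"ty":0,"tz":0,"rx":0,"ry":0,"rz":0,"jaw":0.3}])

```text
time_s: 12.2
tool_pos: [622.3, -288.9, 68.1]
ee_rot: [0.129, 0.923, -0.05, 0.36]
wrist_force: [0.8, -1.1, -1.8]
finger_gap: 49.2
grasp_force: 25.0
```

```bash
python3 - <<'E'
from h import *
plan([610,-290,40],Rt(165,-45)); print(sense()['wrist_force'],sense()['moment'])
E
```

```text
shift cm [ 2.75 -0.44  1.49] rotvec [-0.011 -0.041 -0.012] tcp now [ 622.3 -288.9   68.1] target [ 611.4 -290.4   38.6] j [-0.75  0.28  2.    1.09  0.36 -3.  ]
[ 0.82625305 -1.07463546 -1.84363046] [ 0.21446325  0.36098136 -0.03927406]
```

```bash
python3 - <<'E'
from h import *
plan([705,-340,75],Rt(154,-45)); 
E
```

```text
shift cm [-7.35 -2.67  6.03] rotvec [ 0.122 -0.041  0.127] tcp now [ 622.3 -288.9   68.1] target [ 706.3 -340.6   73.6] j [-0.75  0.28  2.    1.09  0.36 -3.  ]
```

>>> arm_command(series=[{"tx":-1.5,"ty":-0.3,"tz":0.5,"rx":0,"ry":0,"rz":0,"jaw":0.3},{"tx":-1.5,"ty":-0.5,"tz":0.9,"rx":0,"ry":0,"rz":0,"jaw":0.3},{"tx":-1.1,"ty":-0.5,"tz":1.1,"rx":0,"ry":0,"rz":0,"jaw":0.3},{"tx":-1.1,"ty":-0.5,"tz":1.1,"rx":0,"ry":0,"rz":0,"jaw":0.3},{"tx":-1.1,"ty":-0.5,"tz":1.1,"rx":0,"ry":0,"rz":0,"jaw":0.3},{"tx":-1.1,"ty":-0.4,"tz":1.3,"rx":0,"ry":0,"rz":0,"jaw":0.3},{"tx":0,"ty":0,"tz":0,"rx":0.04,"ry":-0.01,"rz":0.04,"jaw":0.3},{"tx":0,"ty":0,"tz":0,"rx":0.04,"ry":-0.01,"rz":0.04,"jaw":0.3},{"tx":0,"ty":0,"tz":0,"rx":0.04,"ry":-0.02,"rz":0.045,"jaw":0.3},{"tx":0,"ty":0,"tz":0,"rx":0,"ry":0,"rz":0,"jaw":0.3}])

```text
time_s: 13.2
tool_pos: [706.1, -339.4, 73.7]
ee_rot: [0.206, 0.901, -0.085, 0.372]
wrist_force: [-0.1, 0.2, -2.0]
finger_gap: 49.7
grasp_force: 25.0
```

```bash
python3 - <<'E'
from h import *
plan([705,-340,75],Rt(154,-45)); plan([705,-340,40],Rt(154,-45)); 
E
```

```text
shift cm [-0.04 -0.1   0.06] rotvec [ 0.003 -0.002  0.002] tcp now [ 706.1 -339.4   73.7] target [ 706.3 -340.6   73.6] j [-0.66  0.46  1.76  0.8   0.21 -2.51]
shift cm [ 2.43 -0.1   2.54] rotvec [ 0.003 -0.002  0.002] tcp now [ 706.1 -339.4   73.7] target [ 706.3 -340.6   38.6] j [-0.66  0.46  1.76  0.8   0.21 -2.51]
```

>>> arm_command(series=[{"tx":0.5,"ty":0,"tz":0.5,"rx":0,"ry":0,"rz":0,"jaw":0.3},{"tx":0.5,"ty":0,"tz":0.5,"rx":0,"ry":0,"rz":0,"jaw":0.3},{"tx":0.5,"ty":0,"tz":0.5,"rx":0,"ry":0,"rz":0,"jaw":0.3},{"tx":0.5,"ty":0,"tz":0.5,"rx":0,"ry":0,"rz":0,"jaw":0.3},{"tx":0.3,"ty":0,"tz":0.3,"rx":0,"ry":0,"rz":0,"jaw":0.3},{"tx":0,"ty":0,"tz":0,"rx":0,"ry":0,"rz":0,"jaw":0.3}])

```text
time_s: 13.8
tool_pos: [705.7, -341.2, 41.1]
ee_rot: [0.207, 0.901, -0.085, 0.372]
wrist_force: [-0.8, 1.2, -1.5]
finger_gap: 49.6
grasp_force: 25.0
```

```bash
python3 - <<'E'
from h import *
plan([705,-340,40],Rt(154,-45)); print(sense()['wrist_force'],sense()['moment'])
E
```

```text
shift cm [0.16 0.08 0.2 ] rotvec [ 0.002 -0.002  0.001] tcp now [ 705.7 -341.2   41.1] target [ 706.3 -340.6   38.6] j [-0.66  0.52  1.76  1.04  0.17 -2.75]
[-0.83657136  1.16366817 -1.5137725 ] [ 0.25244033  0.34393781 -0.0118234 ]
```

>>> arm_command(series=[{"tx":-0.7,"ty":0,"tz":0.7,"rx":0,"ry":0,"rz":0,"jaw":0.3},{"tx":-0.5,"ty":0,"tz":0.9,"rx":0,"ry":0,"rz":0,"jaw":0.3},{"tx":0,"ty":0,"tz":0,"rx":0,"ry":0,"rz":0,"jaw":0.3}])

```text
time_s: 14.1
tool_pos: [725.0, -351.0, 40.6]
ee_rot: [0.207, 0.9, -0.086, 0.374]
wrist_force: [0.1, -1.3, -2.1]
finger_gap: 50.0
grasp_force: 25.0
```

```bash
python3 - <<'E'
from h import *
plan([722,-348,40],Rt(154,-45)); print(sense()['wrist_force'],sense()['moment'])
im,d,P=wrist("w4")
for b in blobs(brass(im),300):
    q=P[b&(d>0)]; print(len(q),q.mean(0).round(),q.min(0).round(1),q.max(0).round(1))
E
```

```text
shift cm [ 0.32  0.14 -0.04] rotvec [0.001 0.002 0.002] tcp now [ 725.  -351.    40.6] target [ 723.3 -348.6   38.6] j [-0.66  0.57  1.69  0.95  0.18 -2.66]
[ 0.06499277 -1.25208861 -2.14181443] [ 0.28385043  0.39851    -0.01470299]
5978 [ 705. -340.   32.] [ 696.1 -369.9    0.8] [ 741.8 -324.8   61.5]
440 [ 652. -318.   98.] [ 642.  -335.8   98. ] [ 662.8 -298.4   99.1]
```

>>> arm_command(series=[{"tx":0.07,"ty":0,"tz":0.07,"rx":0,"ry":0,"rz":0,"jaw":0.3},{"tx":0.07,"ty":0,"tz":0.07,"rx":0,"ry":0,"rz":0,"jaw":0.3},{"tx":0,"ty":0,"tz":0,"rx":0,"ry":0,"rz":0,"jaw":0.3}])

```text
time_s: 14.45
tool_pos: [724.9, -351.0, 40.4]
ee_rot: [0.207, 0.9, -0.087, 0.375]
wrist_force: [-6.9, 2.7, 11.3]
finger_gap: 50.0
grasp_force: 25.0
```

>>> arm_command(series=[{"tx":0,"ty":0,"tz":0,"rx":0,"ry":0,"rz":0,"jaw":0.9},{"tx":0,"ty":0,"tz":0,"rx":0,"ry":0,"rz":0,"jaw":0.9},{"tx":0,"ty":0,"tz":0,"rx":0,"ry":0,"rz":0,"jaw":0.9},{"tx":0,"ty":0,"tz":-1,"rx":0,"ry":0,"rz":0,"jaw":0.9},{"tx":0,"ty":0,"tz":-3,"rx":0,"ry":0,"rz":0,"jaw":0.9},{"tx":0,"ty":0,"tz":-4,"rx":0,"ry":0,"rz":0,"jaw":0.9},{"tx":0,"ty":0,"tz":-4,"rx":0,"ry":0,"rz":0,"jaw":0.9},{"tx":0,"ty":0,"tz":0,"rx":0,"ry":0.131,"rz":0,"jaw":0.9},{"tx":0,"ty":0,"tz":0,"rx":0,"ry":0.131,"rz":0,"jaw":0.9},{"tx":0,"ty":0,"tz":0,"rx":0,"ry":0.131,"rz":0,"jaw":0.9},{"tx":0,"ty":0,"tz":0,"rx":0,"ry":0.131,"rz":0,"jaw":0.9},{"tx":0,"ty":0,"tz":0,"rx":0,"ry":0.131,"rz":0,"jaw":0.9},{"tx":0,"ty":0,"tz":0,"rx":0,"ry":0.131,"rz":0,"jaw":0.9},{"tx":0,"ty":0,"tz":0,"rx":0,"ry":0,"rz":0,"jaw":0.9}])

```text
time_s: 15.85
tool_pos: [652.6, -310.3, 121.5]
ee_rot: [0.218, 0.975, -0.002, 0.032]
wrist_force: [-0.3, -0.6, -0.4]
finger_gap: 82.6
grasp_force: 0.0
```

```bash
python3 - <<'E'
from h import *
im,d=get_image("top"); m=camera_model("top"); P=cloud(d,m,m['T']); cv2.imwrite("pics/top2.png",im[:,:,::-1])
for b in blobs(brass(im),200):
    q=P[b&(d>0)]; zm=np.percentile(q[:,2],98); t=q[q[:,2]>zm-4]; r=cv2.minAreaRect(t[:,:2].astype(np.float32))
    print(len(q),zm.round(1),np.round(r[0],1),np.round(r[1],1),round(r[2],1),t.mean(0).round(1))
im,d,P=wrist("w5")
for b in blobs(brass(im),300):
    q=P[b&(d>0)]; zm=np.percentile(q[:,2],98); t=q[q[:,2]>zm-4]; r=cv2.minAreaRect(t[:,:2].astype(np.float32))
    print('w',len(q),zm.round(1),np.round(r[0],1),np.round(r[1],1),round(r[2],1),t.mean(0).round(1))
plan([722,-348,45],Rt(154,0))
# tin
b=(np.abs(P[...,2]-20)<60)&(d>0); print(sense()['time_s'])
E
```

```text
238 64.6 [ 690.1 -320.5] [30.1 98.2] 51.6 [ 714.7 -340.1   66.9]
757 66.6 [562.6  22.7] [49.3 46.7] 6.5 [562.9  22.9  64.2]
932 63.1 [539.8 305.1] [48.9 48. ] 57.0 [539.2 301.4  61.7]
w 1397 59.3 [ 707.6 -344.2] [48.8 15.1] 63.7 [ 706.1 -342.7   57.9]
w 440 219.5 [ 634.7 -291.8] [42.1  2.8] 65.5 [ 634.2 -293.   218.4]
shift cm [-7.55 -0.59  8.3 ] rotvec [0.012 0.066 0.013] tcp now [ 651. -309.  121.] target [ 722. -348.   43.] j [-0.62  0.57  1.3   0.02  1.21 -1.76]
15.95
```

View pics/top2.png

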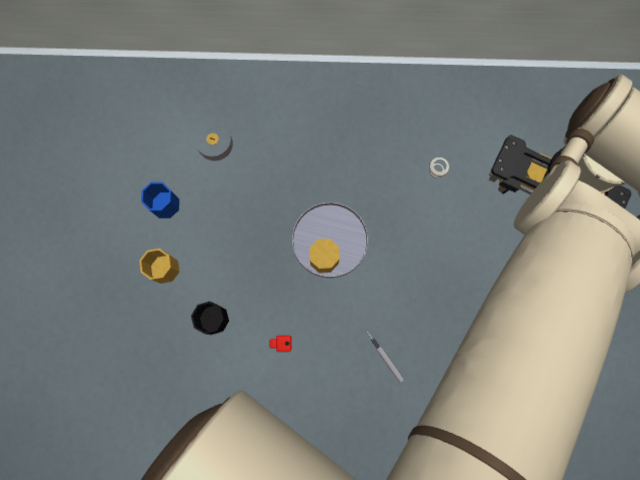

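The top view shows the gripper above the set-down cup at (537,173), with everything else in place. I'll regrip from above.

>>> arm_command(series=[{"tx":0,"ty":0,"tz":0,"rx":0.012,"ry":0.066,"rz":0.013,"jaw":1},{"tx":-2.1,"ty":-0.13,"tz":0,"rx":0,"ry":0,"rz":0,"jaw":1},{"tx":-2.1,"ty":-0.13,"tz":0,"rx":0,"ry":0,"rz":0,"jaw":1},{"tx":-2.1,"ty":-0.13,"tz":0,"rx":0,"ry":0,"rz":0,"jaw":1},{"tx":-2,"ty":-0.14,"tz":0,"rx":0,"ry":0,"rz":0,"jaw":1},{"tx":0,"ty":0,"tz":2.6,"rx":0,"ry":0,"rz":0,"jaw":1},{"tx":0,"ty":0,"tz":2.6,"rx":0,"ry":0,"rz":0,"jaw":1},{"tx":0,"ty":0,"tz":2.6,"rx":0,"ry":0,"rz":0,"jaw":1},{"tx":0,"ty":0,"tz":0,"rx":0,"ry":0,"rz":0,"jaw":1}])

```text
time_s: 16.85
tool_pos: [719.5, -347.8, 38.0]
ee_rot: [0.225, 0.974, 0.002, -0.005]
wrist_force: [-0.4, -0.0, -0.1]
finger_gap: 91.7
grasp_force: 0.0
```

```bash
python3 - <<'E'
from h import *
plan([723,-350,45],Rt(154,0))
# tin: fit circle to edge of bright disc in first top view
z=np.load("top0.npz");m=camera_model("top");im=z['im'];v=im.astype(int)
mk=((v[...,2]-v[...,1]>8)&(v.min(2)>120)).astype(np.uint8); mk[:200]=0;mk[285:]=0;mk[:,:285]=0;mk[:,375:]=0
c=np.vstack(cv2.findContours(mk,cv2.RETR_EXTERNAL,cv2.CHAIN_APPROX_NONE)[0]); h=cv2.convexHull(c)[:,0].astype(float)
for hh in (18,2):
    r=np.c_[(h[:,0]-m['cx'])/m['fx'],(h[:,1]-m['cy'])/m['fy'],np.ones(len(h))]@m['T'][:3,:3].T
    X=m['T'][:3,3]+r*((hh-m['T'][2,3])/r[:,2])[:,None]; print(hh,cv2.fitEllipse(X[:,:2].astype(np.float32)),cv2.minEnclosingCircle(X[:,:2].astype(np.float32)))
E
```

```text
shift cm [-0.41 -0.04 -0.5 ] rotvec [ 0.001 -0.01   0.   ] tcp now [ 719.5 -347.8   38. ] target [ 723. -350.   43.] j [-0.6   0.92  0.93 -0.    1.3  -1.72]
18 ((598.0753173828125, 14.289336204528809), (133.76876831054688, 134.43194580078125), 93.88684844970703) ((598.2180786132812, 14.263169288635254), 67.41498565673828)
2 ((601.204833984375, 14.109113693237305), (135.97369384765625, 136.64781188964844), 93.88643646240234) ((601.3499755859375, 14.082493782043457), 68.52615356445312)
```

>>> arm_command(series=[{"tx":-0.3,"ty":0,"tz":-0.5,"rx":0,"ry":-0.01,"rz":0,"jaw":1},{"tx":0,"ty":0,"tz":0,"rx":0,"ry":0,"rz":0,"jaw":0.3},{"tx":0,"ty":0,"tz":0,"rx":0,"ry":0,"rz":0,"jaw":0.3},{"tx":0,"ty":0,"tz":0,"rx":0,"ry":0,"rz":0,"jaw":0.3},{"tx":0,"ty":0,"tz":0,"rx":0,"ry":0,"rz":0,"jaw":0.3},{"tx":0,"ty":0,"tz":0,"rx":0,"ry":0,"rz":0,"jaw":0.3},{"tx":0,"ty":0,"tz":0,"rx":0,"ry":0,"rz":0,"jaw":0.3}], force=25)

```text
time_s: 17.55
tool_pos: [726.0, -351.5, 48.6]
ee_rot: [0.225, 0.974, -0.001, 0.004]
wrist_force: [-0.7, -0.6, -0.5]
finger_gap: 49.8
grasp_force: 25.0
```

```bash
python3 - <<'E'
from h import *
plan([607.7,-20.4,165],Rt(105.5,0))
im,d,P=wrist("w6"); b=brass(im)&(d>0)&(P[...,2]>55)&(P[...,2]<66)&(np.hypot(P[...,0]-723,P[...,1]+350)<40); q=P[b]; print(len(q),q.mean(0),q.min(0),q.max(0),cv2.minAreaRect(q[:,:2].astype(np.float32)))
E
```

```text
shift cm [ 25.05  24.58 -11.65] rotvec [0.003 0.008 0.847] tcp now [ 726.  -351.5   48.6] target [607.7 -20.4 163. ] j [-0.6   0.92  0.92  0.    1.3  -1.72]
210 [ 704.20759755 -343.08779721   57.72212185] [ 696.89212777 -370.21492217   55.03548006] [ 724.69863203 -325.51689853   61.46656248] ((707.5341796875, -344.72760009765625), (49.38127136230469, 14.780614852905273), 64.79979705810547)
```

>>> arm_command(series=[{"tx":0,"ty":0,"tz":-1.5,"rx":0,"ry":0,"rz":0,"jaw":0.3},{"tx":0,"ty":0,"tz":-3.5,"rx":0,"ry":0,"rz":0,"jaw":0.3},{"tx":0,"ty":0,"tz":-3.5,"rx":0,"ry":0,"rz":0,"jaw":0.3},{"tx":3.1,"ty":3.0,"tz":-3,"rx":0,"ry":0,"rz":0,"jaw":0.3},{"tx":3.1,"ty":3.05,"tz":0,"rx":0,"ry":0,"rz":0,"jaw":0.3},{"tx":3.1,"ty":3.05,"tz":0,"rx":0,"ry":0,"rz":0,"jaw":0.3},{"tx":3.1,"ty":3.05,"tz":0,"rx":0,"ry":0,"rz":0,"jaw":0.3},{"tx":3.1,"ty":3.05,"tz":0,"rx":0,"ry":0,"rz":0,"jaw":0.3},{"tx":3.1,"ty":3.05,"tz":0,"rx":0,"ry":0,"rz":0,"jaw":0.3},{"tx":3.1,"ty":3.05,"tz":0,"rx":0,"ry":0,"rz":0,"jaw":0.3},{"tx":3.1,"ty":3.05,"tz":0,"rx":0,"ry":0,"rz":0,"jaw":0.3},{"tx":0,"ty":0,"tz":0,"rx":0,"ry":0,"rz":0.141,"jaw":0.3},{"tx":0,"ty":0,"tz":0,"rx":0,"ry":0,"rz":0.141,"jaw":0.3},{"tx":0,"ty":0,"tz":0,"rx":0,"ry":0,"rz":0.141,"jaw":0.3},{"tx":0,"ty":0,"tz":0,"rx":0,"ry":0,"rz":0.141,"jaw":0.3},{"tx":0,"ty":0,"tz":0,"rx":0,"ry":0,"rz":0.141,"jaw":0.3},{"tx":0,"ty":0,"tz":0,"rx":0,"ry":0,"rz":0.141,"jaw":0.3},{"tx":0,"ty":0,"tz":0,"rx":0,"ry":0,"rz":0,"jaw":0.3}])

```text
time_s: 19.4
tool_pos: [609.8, -25.5, 160.9]
ee_rot: [0.605, 0.796, 0.001, 0.004]
wrist_force: [-0.0, -0.2, -2.1]
finger_gap: 49.9
grasp_force: 25.0
```

```bash
python3 - <<'E'
from h import *
plan([608.4,-22.8,75],Rt(105.5,0))
im,d,P=wrist("w7")
for b in blobs(brass(im)&(d>0),150):
    q=P[b]; print(len(q),q.mean(0).round(1),q.min(0).round(1),q.max(0).round(1))
E
```

```text
shift cm [ 0.35 -0.12  8.79] rotvec [0.007 0.006 0.   ] tcp now [609.8 -25.5 160.9] target [608.4 -22.8  73. ] j [-0.24  0.3   1.57 -0.    1.26 -0.51]
1749 [603.5  -5.  145.4] [582.4 -21.9 113.7] [632.7   2.2 174.1]
235 [598.1 -11.7 259.4] [585.9 -16.  257.9] [609.7  -7.8 261.4]
```

View pics/w7.png

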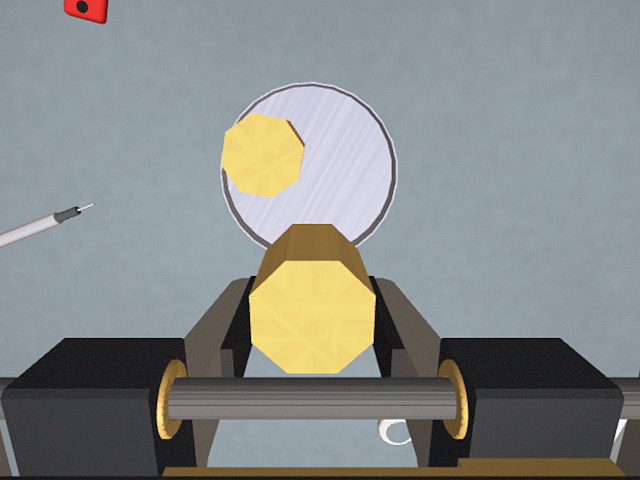

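```bash
cat >> h.py <<'E'
def ray(u,v,h,m,T):
    r=T[:3,:3]@np.array([(u-m['cx'])/m['fx'],(v-m['cy'])/m['fy'],1]); return T[:3,3]+r*(h-T[2,3])/r[2]
def wT():
    p,R,s=pose(); m=camera_model("wrist"); T=np.eye(4); T[:3,:3]=R.as_matrix(); T[:3,3]=p; return m,T@m['tool_from_camera']
E
python3 - <<'E'
from h import *
m,T=wT(); im=cv2.imread("pics/w7.png")[:,:,::-1]
for n,u,v,h in (('held',312.5,317,172),('heldL',249,317,172),('heldR',376,317,172),('near',312,260,172),('far',312,374,172),('packed',262.5,155,62),('tinL',221,165,18),('tinR',396,165,18),('tinTop',309,82,18)): print(n,ray(u,v,h,m,T).round(1))
v=im.astype(int); mk=((v[...,2]-v[...,1]>8)&(v.min(2)>120)).astype(np.uint8); mk[270:]=0; mk[:,:200]=0; mk[:,420:]=0
c=np.vstack(cv2.findContours(mk,cv2.RETR_EXTERNAL,cv2.CHAIN_APPROX_NONE)[0]); h=cv2.convexHull(c)[:,0]; h=h[(h[:,1]<225)]
X=np.array([ray(a,b,18,m,T) for a,b in h]); print(cv2.fitEllipse(X[:,:2].astype(np.float32)))
E
```

```text
held [609.3 -24.7 172. ]
heldL [584.6 -31.6 172. ]
heldR [634.2 -17.8 172. ]
near [602.5  -1.2 172. ]
far [616.4 -50.4 172. ]
packed [564.   21.7  62. ]
tinL [531.4   1.8  18. ]
tinR [658.5  37.6  18. ]
tinTop [579.5  76.   18. ]
((568.7741088867188, 117.57841491699219), (35.697052001953125, 160.5380401611328), 106.39653015136719)
```

>>> arm_command(series=[{"tx":0.37,"ty":-0.14,"tz":1.5,"rx":0.007,"ry":0.006,"rz":0,"jaw":0.3},{"tx":0,"ty":0,"tz":2.5,"rx":0,"ry":0,"rz":0,"jaw":0.3},{"tx":0,"ty":0,"tz":2.5,"rx":0,"ry":0,"rz":0,"jaw":0.3},{"tx":0,"ty":0,"tz":2,"rx":0,"ry":0,"rz":0,"jaw":0.3},{"tx":0,"ty":0,"tz":0,"rx":0,"ry":0,"rz":0,"jaw":0.3},{"tx":0,"ty":0,"tz":0,"rx":0,"ry":0,"rz":0,"jaw":0.3}])

```text
time_s: 20.05
tool_pos: [606.9, -22.2, 74.6]
ee_rot: [0.605, 0.797, -0.001, -0.001]
wrist_force: [-0.7, 0.1, -1.7]
finger_gap: 49.9
grasp_force: 25.0
```

```bash
python3 - <<'E'
from h import *
plan([607.5,-22.3,53],Rt(105.5,0)); m,T=wT()
im,d,P=wrist("w8")
E
```

```text
shift cm [-0.03  0.06  2.36] rotvec [-0.002 -0.001  0.002] tcp now [606.9 -22.2  74.6] target [607.5 -22.3  51. ] j [-0.24  0.41  1.63 -0.    1.11 -0.51]
```

View pics/w8.png

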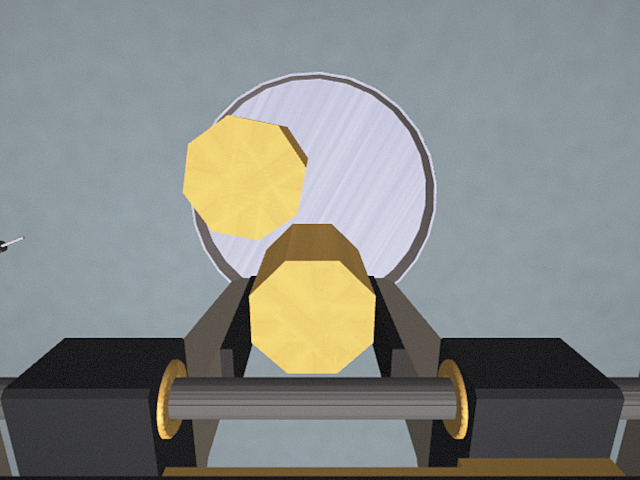

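```bash
python3 - <<'E'
from h import *
m,T=wT()
pk=ray(245,177,62,m,T); hd=ray(312.5,317.3,86,m,T)
X=np.array([ray(a,b,18,m,T)[:2] for a,b in ((436.5,190),(318,72),(430,145),(400,105),(240,100),(425,240),(405,276),(192,205),(280,78),(360,79))])
A=np.c_[2*X,np.ones(len(X))]; c=np.linalg.lstsq(A,(X**2).sum(1),rcond=None)[0]; ct=c[:2]; r=np.sqrt(c[2]+ct@ct)
print('tin',ct,r,np.hypot(*(X-ct).T).round(1),'packed',pk,'held',hd,'d packed',pk[:2]-ct,np.hypot(*(pk[:2]-ct)))
a=np.arctan2(*(pk[:2]-ct)[::-1])
for s in (120,-120): print(s,np.degrees(a)+s,ct+36*np.array([np.cos(a+np.radians(s)),np.sin(a+np.radians(s))]))
print('held rel',hd[:2]-ct,np.hypot(*(hd[:2]-ct)),'to packed',np.hypot(*(hd-pk)[:2]))
E
```

```text
tin [599.7549533   11.59291213] 67.37132807331228 [66.9 67.3 68.6 67.6 66.4 66.  67.9 68.2 66.9 67.9] packed [565.11837715  22.17255372  62.        ] held [607.69889712 -22.18777864  86.        ] d packed [-34.63657615  10.57964159] 36.21631156854447
120 283.01486052552286 [607.86228881 -23.48230862]
-120 43.014860525522835 [626.07731775  36.15168102]
held rel [  7.94394383 -33.78069077] 34.702180225813336 to packed 61.48934678941142
```

>>> arm_command(series=[{"tx":-0.1,"ty":0,"tz":1,"rx":0,"ry":0,"rz":0,"jaw":0.3},{"tx":0,"ty":0,"tz":0.7,"rx":0,"ry":0,"rz":0,"jaw":0.3},{"tx":0,"ty":0,"tz":0.4,"rx":0,"ry":0,"rz":0,"jaw":0.3},{"tx":0,"ty":0,"tz":0.2,"rx":0,"ry":0,"rz":0,"jaw":0.3},{"tx":0,"ty":0,"tz":0,"rx":0,"ry":0,"rz":0,"jaw":0.3}])

```text
time_s: 20.6
tool_pos: [607.4, -23.3, 51.7]
ee_rot: [0.605, 0.796, -0.0, -0.001]
wrist_force: [0.5, 0.6, -2.5]
finger_gap: 49.4
grasp_force: 25.0
```

>>> arm_command(series=[{"tx":0,"ty":0,"tz":0.1,"rx":0,"ry":0,"rz":0,"jaw":0.3},{"tx":0,"ty":0,"tz":0.05,"rx":0,"ry":0,"rz":0,"jaw":0.3},{"tx":0,"ty":0,"tz":0,"rx":0,"ry":0,"rz":0,"jaw":0.3}])

```text
time_s: 20.9
tool_pos: [607.7, -23.4, 50.7]
ee_rot: [0.605, 0.796, -0.0, -0.0]
wrist_force: [0.1, 0.2, -2.4]
finger_gap: 50.0
grasp_force: 25.0
```

>>> arm_command(series=[{"tx":0,"ty":0,"tz":0.1,"rx":0,"ry":0,"rz":0,"jaw":0.3},{"tx":0,"ty":0,"tz":0.05,"rx":0,"ry":0,"rz":0,"jaw":0.3},{"tx":0,"ty":0,"tz":0,"rx":0,"ry":0,"rz":0,"jaw":0.3}])

```text
time_s: 21.2
tool_pos: [607.8, -23.3, 50.5]
ee_rot: [0.605, 0.796, -0.0, -0.0]
wrist_force: [-4.6, 1.4, 7.2]
finger_gap: 49.9
grasp_force: 25.0
```

>>> arm_command(series=[{"tx":0,"ty":0,"tz":0,"rx":0,"ry":0,"rz":0,"jaw":0.72},{"tx":0,"ty":0,"tz":0,"rx":0,"ry":0,"rz":0,"jaw":0.72},{"tx":0,"ty":0,"tz":0,"rx":0,"ry":0,"rz":0,"jaw":0.72},{"tx":0,"ty":0,"tz":-1,"rx":0,"ry":0,"rz":0,"jaw":0.72},{"tx":0,"ty":0,"tz":-3,"rx":0,"ry":0,"rz":0,"jaw":0.72},{"tx":0,"ty":0,"tz":-4,"rx":0,"ry":0,"rz":0,"jaw":0.72},{"tx":0,"ty":0,"tz":-4,"rx":0,"ry":0,"rz":0,"jaw":1},{"tx":2,"ty":0,"tz":-2,"rx":0,"ry":0,"rz":0,"jaw":1},{"tx":4.3,"ty":0.3,"tz":0,"rx":0,"ry":0,"rz":0.01,"jaw":1},{"tx":4.3,"ty":0.3,"tz":0,"rx":0,"ry":0,"rz":0.01,"jaw":1},{"tx":4.3,"ty":0.3,"tz":0,"rx":0,"ry":0,"rz":0.01,"jaw":1},{"tx":4.3,"ty":0.3,"tz":0,"rx":0,"ry":0,"rz":0.01,"jaw":1},{"tx":4.3,"ty":0.3,"tz":0,"rx":0,"ry":0,"rz":0.01,"jaw":1},{"tx":4.3,"ty":0.3,"tz":0,"rx":0,"ry":0,"rz":0.01,"jaw":1},{"tx":4.3,"ty":0.3,"tz":0,"rx":0,"ry":0,"rz":0.01,"jaw":1},{"tx":4.3,"ty":0.3,"tz":0,"rx":0,"ry":0,"rz":0,"jaw":1},{"tx":4.3,"ty":0.3,"tz":0,"rx":0,"ry":0,"rz":0,"jaw":1},{"tx":0,"ty":0,"tz":0,"rx":0,"ry":0,"rz":0,"jaw":1}])

```text
time_s: 23.0
tool_pos: [537.9, 383.3, 189.8]
ee_rot: [0.63, 0.776, 0.001, -0.001]
wrist_force: [0.0, -0.8, 1.1]
finger_gap: 91.7
grasp_force: 0.0
```

>>> arm_command(series=[{"tx":0,"ty":0,"tz":0,"rx":0,"ry":-0.131,"rz":0,"jaw":1},{"tx":0,"ty":0,"tz":0,"rx":0,"ry":-0.131,"rz":0,"jaw":1},{"tx":0,"ty":0,"tz":0,"rx":0,"ry":-0.131,"rz":0,"jaw":1},{"tx":0,"ty":0,"tz":0,"rx":0,"ry":-0.131,"rz":0,"jaw":1},{"tx":0,"ty":0,"tz":0,"rx":0,"ry":-0.131,"rz":0,"jaw":1},{"tx":0,"ty":0,"tz":0,"rx":0,"ry":-0.131,"rz":0,"jaw":1},{"tx":0,"ty":0,"tz":0,"rx":0,"ry":0,"rz":0,"jaw":1}])

```text
time_s: 23.7
tool_pos: [537.6, 379.1, 184.8]
ee_rot: [0.582, 0.717, -0.246, 0.296]
wrist_force: [-0.7, -0.2, -0.9]
finger_gap: 91.9
grasp_force: 0.0
```

```bash
python3 - <<'E'
from h import *
R=Rt(101.5,-45); g=np.array([541,305.7,33]); plan(g-75*R.apply([0,0,1]),R)
im,d,P=wrist("w9")
k=brass(im)&(d>0)&(np.hypot(P[...,0]-541,P[...,1]-305)<50)
q=P[k]; print(len(q)); t=q[q[:,2]>55]; r=cv2.minAreaRect(t[:,:2].astype(np.float32)); print(q.min(0),q.max(0),r)
print(np.argwhere(k).min(0),np.argwhere(k).max(0))
im,d=get_image("top"); m=camera_model("top"); P=cloud(d,m,m['T'])
for b in blobs(brass(im),200):
    q=P[b&(d>0)]; zm=np.percentile(q[:,2],98); t=q[q[:,2]>zm-4]; r=cv2.minAreaRect(t[:,:2].astype(np.float32))
    print(len(q),zm.round(1),np.round(r[0],1),np.round(r[1],1),round(r[2],1))
E
```

```text
shift cm [ 5.64 -1.06  8.55] rotvec [-0.004  0.004  0.008] tcp now [537.6 379.1 184.8] target [530.7 356.3  84.6] j [ 0.72  0.78  1.04 -0.67  1.74  0.54]
2095
[514.2864996  279.51826551   1.09461672] [563.52705418 331.6944383   61.98861391] ((539.7523803710938, 305.8900451660156), (49.21083068847656, 48.7861328125), 56.68094253540039)
[101 263] [199 330]
789 66.7 [605.5 -19.6] [48.8 49.1] 14.5
755 66.4 [563.3  23.4] [49.3 47. ] 2.3
274 274.7 [492.9 428.8] [79.5  6.1] 13.9
934 63.1 [540.4 305.5] [49.9 47.6] 54.7
```

>>> arm_command(series=[{"tx":1.4,"ty":-0.28,"tz":2.1,"rx":0,"ry":0,"rz":0.008,"jaw":1},{"tx":1.4,"ty":-0.28,"tz":2.1,"rx":0,"ry":0,"rz":0,"jaw":1},{"tx":1.4,"ty":-0.28,"tz":2.1,"rx":0,"ry":0,"rz":0,"jaw":1},{"tx":1.4,"ty":-0.28,"tz":2.2,"rx":0,"ry":0,"rz":0,"jaw":1},{"tx":0,"ty":0,"tz":2.5,"rx":0,"ry":0,"rz":0,"jaw":1},{"tx":0,"ty":0,"tz":2.5,"rx":0,"ry":0,"rz":0,"jaw":1},{"tx":0,"ty":0,"tz":2.5,"rx":0,"ry":0,"rz":0,"jaw":1},{"tx":0,"ty":0,"tz":0,"rx":0,"ry":0,"rz":0,"jaw":1}])

```text
time_s: 24.6
tool_pos: [543.4, 300.9, 36.0]
ee_rot: [0.589, 0.712, -0.243, 0.296]
wrist_force: [-0.5, 0.7, -1.1]
finger_gap: 91.9
grasp_force: 0.0
```

```bash
python3 - <<'E'
from h import *
R=Rt(101.5,-45); g=np.array([540.3,305.7,33]); plan(g,R); print(sense()['wrist_force'])
E
```

```text
shift cm [ 0.59 -0.22  0.03] rotvec [-0.005 -0.001 -0.009] tcp now [543.4 300.9  36. ] target [540.6 304.3  31.6] j [ 0.63  0.83  1.27 -0.7   1.47  0.67]
[-0.49714873  0.66198262 -1.08385948]
```

>>> arm_command(series=[{"tx":0.5,"ty":-0.2,"tz":0,"rx":0,"ry":0,"rz":-0.009,"jaw":1},{"tx":0,"ty":0,"tz":0,"rx":0,"ry":0,"rz":0,"jaw":0.3},{"tx":0,"ty":0,"tz":0,"rx":0,"ry":0,"rz":0,"jaw":0.3},{"tx":0,"ty":0,"tz":0,"rx":0,"ry":0,"rz":0,"jaw":0.3},{"tx":0,"ty":0,"tz":0,"rx":0,"ry":0,"rz":0,"jaw":0.3},{"tx":0,"ty":0,"tz":0,"rx":0,"ry":0,"rz":0,"jaw":0.3},{"tx":0,"ty":0,"tz":0,"rx":0,"ry":0,"rz":0,"jaw":0.3}], force=25)

```text
time_s: 25.3
tool_pos: [540.6, 307.6, 33.0]
ee_rot: [0.584, 0.716, -0.243, 0.296]
wrist_force: [-1.4, -0.1, 1.0]
finger_gap: 49.8
grasp_force: 25.0
```

```bash
python3 - <<'E'
from h import *
R=Rt(101.5,-45); p=pose()[0]; print(sense()['grasp_force'],sense()['finger_gap']);plan(p+[0,0,110],R);plan([600,175,150],R)
E
```

```text
24.997694988705916 49.752245115497814
shift cm [-7.78 -0.02 -7.58] rotvec [-0.     0.     0.002] tcp now [540.6 307.6  33. ] target [540.9 306.2 141.6] j [ 0.64  0.84  1.27 -0.7   1.47  0.67]
shift cm [-18.3    3.14   1.95] rotvec [-0.     0.     0.002] tcp now [540.6 307.6  33. ] target [600.3 173.6 148.6] j [ 0.64  0.84  1.27 -0.7   1.47  0.67]
```

>>> arm_command(series=[{"tx":-1,"ty":0,"tz":-1,"rx":0,"ry":0,"rz":0,"jaw":0.3},{"tx":-2.2,"ty":0,"tz":-2.2,"rx":0,"ry":0,"rz":0,"jaw":0.3},{"tx":-2.2,"ty":0,"tz":-2.2,"rx":0,"ry":0,"rz":0,"jaw":0.3},{"tx":-2.3,"ty":0,"tz":-2.3,"rx":0,"ry":0,"rz":0,"jaw":0.3},{"tx":-2.1,"ty":0.6,"tz":1.9,"rx":0,"ry":0,"rz":0,"jaw":0.3},{"tx":-2.1,"ty":0.6,"tz":1.9,"rx":0,"ry":0,"rz":0,"jaw":0.3},{"tx":-2.1,"ty":0.6,"tz":1.9,"rx":0,"ry":0,"rz":0,"jaw":0.3},{"tx":-2.1,"ty":0.6,"tz":1.9,"rx":0,"ry":0,"rz":0,"jaw":0.3},{"tx":-2.1,"ty":0.6,"tz":1.9,"rx":0,"ry":0,"rz":0,"jaw":0.3},{"tx":0,"ty":0,"tz":0,"rx":0,"ry":0.131,"rz":0,"jaw":0.3},{"tx":0,"ty":0,"tz":0,"rx":0,"ry":0.131,"rz":0,"jaw":0.3},{"tx":0,"ty":0,"tz":0,"rx":0,"ry":0.131,"rz":0,"jaw":0.3},{"tx":0,"ty":0,"tz":0,"rx":0,"ry":0.131,"rz":0,"jaw":0.3},{"tx":0,"ty":0,"tz":0,"rx":0,"ry":0.131,"rz":0,"jaw":0.3},{"tx":0,"ty":0,"tz":0,"rx":0,"ry":0.131,"rz":0,"jaw":0.3},{"tx":0,"ty":0,"tz":0,"rx":0,"ry":0.131,"rz":0,"jaw":0.3},{"tx":0,"ty":0,"tz":0,"rx":0,"ry":0.131,"rz":0,"jaw":0.3},{"tx":0,"ty":0,"tz":0,"rx":0,"ry":0.131,"rz":0,"jaw":0.3},{"tx":0,"ty":0,"tz":0,"rx":0,"ry":0.131,"rz":0,"jaw":0.3},{"tx":0,"ty":0,"tz":0,"rx":0,"ry":0.131,"rz":0,"jaw":0.3}])

```text
time_s: 27.3
tool_pos: [599.2, 174.2, 150.3]
ee_rot: [0.598, 0.733, 0.205, -0.25]
wrist_force: [0.2, -0.7, -2.4]
finger_gap: 49.7
grasp_force: 25.0
```

```bash
python3 - <<'E'
from h import *
R=Rt(101.5,45); plan(pose()[0],R);plan([600,175,35],R);plan([600,175,25],R)
E
```

```text
shift cm [0.03 0.   0.2 ] rotvec [-0.     0.127  0.002] tcp now [599.2 174.2 150.3] target [598.9 175.6 148.9] j [-0.2   0.45  1.53  0.6   1.47 -0.57]
shift cm [-6.98  0.08  9.36] rotvec [-0.     0.127  0.002] tcp now [599.2 174.2 150.3] target [599.7 176.4  33.6] j [-0.2   0.45  1.53  0.6   1.47 -0.57]
shift cm [-7.59  0.08 10.15] rotvec [-0.     0.127  0.002] tcp now [599.2 174.2 150.3] target [599.7 176.4  23.6] j [-0.2   0.45  1.53  0.6   1.47 -0.57]
```

>>> arm_command(series=[{"tx":0,"ty":0,"tz":0,"rx":0,"ry":0.127,"rz":0.002,"jaw":0.3},{"tx":-2,"ty":0,"tz":2,"rx":0,"ry":0,"rz":0,"jaw":0.3},{"tx":-2,"ty":0,"tz":2,"rx":0,"ry":0,"rz":0,"jaw":0.3},{"tx":-2,"ty":0,"tz":2,"rx":0,"ry":0,"rz":0,"jaw":0.3},{"tx":-1.4,"ty":0,"tz":1.4,"rx":0,"ry":0,"rz":0,"jaw":0.3},{"tx":-0.7,"ty":0,"tz":0.7,"rx":0,"ry":0,"rz":0,"jaw":0.3},{"tx":0,"ty":0,"tz":0,"rx":0,"ry":0,"rz":0,"jaw":0.3},{"tx":0,"ty":0,"tz":0,"rx":0,"ry":0,"rz":0,"jaw":0.3}])

```text
time_s: 28.1
tool_pos: [599.2, 174.4, 35.4]
ee_rot: [0.585, 0.716, 0.241, -0.295]
wrist_force: [0.5, 0.0, -2.0]
finger_gap: 49.5
grasp_force: 25.0
```

```bash
python3 - <<'E'
from h import *
R=Rt(101.5,45); plan([600,175,28],R); print(sense()['wrist_force'])
im,d,P=wrist("w10")
k=brass(im)&(d>0)&(np.hypot(P[...,0]-600,P[...,1]-175)<60)&(P[...,2]<75)
q=P[k]; print(len(q),q.min(0),q.max(0))
E
```

```text
shift cm [-0.49  0.09  0.75] rotvec [-0.001  0.004 -0.001] tcp now [599.2 174.4  35.4] target [599.7 176.4  26.6] j [-0.24  0.68  1.53  0.7   1.39 -0.74]
[ 0.53702075  0.03700053 -1.96268479]
1784 [569.06138885 141.04000671  13.27208318] [628.78962669 208.82984302  60.77475922]
```

>>> arm_command(series=[{"tx":-0.3,"ty":0,"tz":0.3,"rx":0,"ry":0.004,"rz":0,"jaw":0.3},{"tx":-0.2,"ty":0,"tz":0.2,"rx":0,"ry":0,"rz":0,"jaw":0.3},{"tx":-0.05,"ty":0,"tz":0.05,"rx":0,"ry":0,"rz":0,"jaw":0.3},{"tx":0,"ty":0,"tz":0,"rx":0,"ry":0,"rz":0,"jaw":0.3}])

```text
time_s: 28.55
tool_pos: [598.5, 174.5, 26.6]
ee_rot: [0.585, 0.715, 0.241, -0.298]
wrist_force: [0.2, 0.6, -2.0]
finger_gap: 50.0
grasp_force: 25.0
```

>>> arm_command(series=[{"tx":-0.12,"ty":0,"tz":0.12,"rx":0,"ry":0,"rz":0,"jaw":0.3},{"tx":0,"ty":0,"tz":0,"rx":0,"ry":0,"rz":0,"jaw":0.3}])

```text
time_s: 28.75
tool_pos: [598.5, 174.5, 26.5]
ee_rot: [0.584, 0.715, 0.242, -0.298]
wrist_force: [-3.5, -2.6, 6.7]
finger_gap: 50.3
grasp_force: 25.0
```

>>> arm_command(series=[{"tx":0,"ty":0,"tz":0,"rx":0,"ry":0,"rz":0,"jaw":0.9},{"tx":0,"ty":0,"tz":0,"rx":0,"ry":0,"rz":0,"jaw":0.9},{"tx":0,"ty":0,"tz":0,"rx":0,"ry":0,"rz":0,"jaw":0.9},{"tx":0,"ty":0,"tz":-1.5,"rx":0,"ry":0,"rz":0,"jaw":0.9},{"tx":0,"ty":0,"tz":-3.5,"rx":0,"ry":0,"rz":0,"jaw":1},{"tx":0,"ty":0,"tz":-3.5,"rx":0,"ry":0,"rz":0,"jaw":1},{"tx":3,"ty":0,"tz":-3,"rx":0,"ry":0,"rz":0,"jaw":1},{"tx":3,"ty":0,"tz":-3,"rx":0,"ry":0,"rz":0,"jaw":1},{"tx":0,"ty":0,"tz":0,"rx":0,"ry":-0.131,"rz":0,"jaw":1},{"tx":0,"ty":0,"tz":0,"rx":0,"ry":-0.131,"rz":0,"jaw":1},{"tx":0,"ty":0,"tz":0,"rx":0,"ry":-0.131,"rz":0,"jaw":1},{"tx":0,"ty":0,"tz":0,"rx":0,"ry":-0.131,"rz":0,"jaw":1},{"tx":0,"ty":0,"tz":0,"rx":0,"ry":-0.131,"rz":0,"jaw":1},{"tx":0,"ty":0,"tz":0,"rx":0,"ry":-0.131,"rz":0,"jaw":1},{"tx":4,"ty":0,"tz":0,"rx":0,"ry":0,"rz":0,"jaw":1},{"tx":4,"ty":0,"tz":0,"rx":0,"ry":0,"rz":0,"jaw":1},{"tx":4,"ty":0,"tz":0,"rx":0,"ry":0,"rz":0,"jaw":1},{"tx":0,"ty":0,"tz":0,"rx":0,"ry":-0.131,"rz":0,"jaw":1},{"tx":0,"ty":0,"tz":0,"rx":0,"ry":-0.131,"rz":0,"jaw":1},{"tx":0,"ty":0,"tz":0,"rx":0,"ry":-0.131,"rz":0,"jaw":1}])

```text
time_s: 30.75
tool_pos: [587.8, 233.1, 171.9]
ee_rot: [0.621, 0.759, -0.125, 0.153]
wrist_force: [-0.9, -0.0, -1.0]
finger_gap: 91.7
grasp_force: 0.0
```

>>> arm_command(series=[{"tx":0,"ty":0,"tz":0,"rx":0,"ry":-0.131,"rz":0,"jaw":1},{"tx":0,"ty":0,"tz":0,"rx":0,"ry":-0.131,"rz":0,"jaw":1},{"tx":0,"ty":0,"tz":0,"rx":0,"ry":-0.131,"rz":0,"jaw":1},{"tx":0,"ty":0,"tz":0,"rx":0,"ry":0,"rz":0,"jaw":1}])

```text
time_s: 31.15
tool_pos: [585.1, 234.5, 166.5]
ee_rot: [0.582, 0.717, -0.246, 0.295]
wrist_force: [0.3, -0.5, -0.9]
finger_gap: 91.7
grasp_force: 0.0
```

```bash
python3 - <<'E'
from h import *
R=Rt(101.5,-45); g=np.array([595.9,187.2,25]); plan(g-80*R.apply([0,0,1]),R)
im,d=get_image("top"); m=camera_model("top"); P=cloud(d,m,m['T']); cv2.imwrite("pics/top3.png",im[:,:,::-1])
im2,d2,P2=wrist("w11")
for P,b in [(P,b&(d>0)) for b in blobs(brass(im),150)]+[(P2,b&(d2>0)) for b in blobs(brass(im2),250)]:
    q=P[b]; zm=np.percentile(q[:,2],98); t=q[q[:,2]>zm-5]; r=cv2.minAreaRect(t[:,:2].astype(np.float32))
    print(len(q),zm.round(1),np.round(r[0],1),np.round(r[1],1),round(r[2],1))
E
```

```text
shift cm [6.59 0.2  5.62] rotvec [-0.005  0.002  0.008] tcp now [585.1 234.5 166.5] target [584.9 241.2  80.2] j [ 0.52  0.62  1.31 -0.74  1.53  0.47]
785 66.5 [605.4 -20.4] [47.7 49.8] 59.8
1031 54.3 [596.  176.7] [29.7 58.1] 12.9
760 66.5 [563.   22.9] [49.3 46.8] 6.2
1729 50.2 [590.7 204.4] [32.7  8.7] 24.7
1923 62.2 [584.1   9.6] [40.4 98. ] 45.0
```

>>> arm_command(series=[{"tx":2.2,"ty":0.07,"tz":1.9,"rx":0,"ry":0,"rz":0.008,"jaw":1},{"tx":2.2,"ty":0.07,"tz":1.9,"rx":0,"ry":0,"rz":0,"jaw":1},{"tx":2.2,"ty":0.06,"tz":1.8,"rx":0,"ry":0,"rz":0,"jaw":1},{"tx":0,"ty":0,"tz":2,"rx":0,"ry":0,"rz":0,"jaw":1},{"tx":0,"ty":0,"tz":2.5,"rx":0,"ry":0,"rz":0,"jaw":1},{"tx":0,"ty":0,"tz":2,"rx":0,"ry":0,"rz":0,"jaw":1},{"tx":0,"ty":0,"tz":1.2,"rx":0,"ry":0,"rz":0,"jaw":1},{"tx":0,"ty":0,"tz":0,"rx":0,"ry":0,"rz":0,"jaw":1},{"tx":0,"ty":0,"tz":0,"rx":0,"ry":0,"rz":0,"jaw":1}])

```text
time_s: 32.15
tool_pos: [599.2, 187.1, 30.4]
ee_rot: [0.588, 0.713, -0.241, 0.297]
wrist_force: [1.6, -0.1, -0.1]
finger_gap: 91.6
grasp_force: 0.0
```

```bash
python3 - <<'E'
from h import *
R=Rt(101.5,-45); g=np.array([595.4,187.0,25]); plan(g,R); print(sense()['wrist_force'])
E
```

```text
shift cm [ 0.43 -0.37  0.54] rotvec [-0.002 -0.001 -0.008] tcp now [599.2 187.1  30.4] target [595.7 185.6  23.6] j [ 0.45  0.77  1.39 -0.79  1.32  0.59]
[ 1.63860368 -0.07281078 -0.12188181]
```

>>> arm_command(series=[{"tx":0.4,"ty":-0.35,"tz":0.45,"rx":0,"ry":0,"rz":-0.008,"jaw":1},{"tx":0,"ty":0,"tz":0,"rx":0,"ry":0,"rz":0,"jaw":0.3},{"tx":0,"ty":0,"tz":0,"rx":0,"ry":0,"rz":0,"jaw":0.3},{"tx":0,"ty":0,"tz":0,"rx":0,"ry":0,"rz":0,"jaw":0.3},{"tx":0,"ty":0,"tz":0,"rx":0,"ry":0,"rz":0,"jaw":0.3},{"tx":0,"ty":0,"tz":0,"rx":0,"ry":0,"rz":0,"jaw":0.3},{"tx":0,"ty":0,"tz":0,"rx":0,"ry":0,"rz":0,"jaw":0.3}], force=25)

```text
time_s: 32.85
tool_pos: [595.2, 186.2, 23.2]
ee_rot: [0.584, 0.716, -0.243, 0.296]
wrist_force: [0.3, -0.0, 0.5]
finger_gap: 50.3
grasp_force: 25.0
```

>>> arm_command(series=[{"tx":-1,"ty":0,"tz":-1,"rx":0,"ry":0,"rz":0,"jaw":0.3},{"tx":-2.3,"ty":0,"tz":-2.3,"rx":0,"ry":0,"rz":0,"jaw":0.3},{"tx":-2.3,"ty":0,"tz":-2.3,"rx":0,"ry":0,"rz":0,"jaw":0.3},{"tx":-2.2,"ty":0,"tz":-2.2,"rx":0,"ry":0,"rz":0,"jaw":0.3},{"tx":0,"ty":0,"tz":0,"rx":0,"ry":0.131,"rz":0,"jaw":0.3},{"tx":0,"ty":0,"tz":0,"rx":0,"ry":0.131,"rz":0,"jaw":0.3},{"tx":0,"ty":0,"tz":0,"rx":0,"ry":0.131,"rz":0,"jaw":0.3},{"tx":0,"ty":0,"tz":0,"rx":0,"ry":0.131,"rz":0,"jaw":0.3},{"tx":0,"ty":0,"tz":0,"rx":0,"ry":0.131,"rz":0,"jaw":0.3},{"tx":0,"ty":0,"tz":0,"rx":0,"ry":0.131,"rz":0,"jaw":0.3},{"tx":0,"ty":0,"tz":0,"rx":0,"ry":0.131,"rz":0,"jaw":0.3},{"tx":0,"ty":0,"tz":0,"rx":0,"ry":0.131,"rz":0,"jaw":0.3},{"tx":0,"ty":0,"tz":0,"rx":0,"ry":0.131,"rz":0,"jaw":0.3},{"tx":0,"ty":0,"tz":0,"rx":0,"ry":0.131,"rz":0,"jaw":0.3},{"tx":0,"ty":0,"tz":0,"rx":0,"ry":0.131,"rz":0,"jaw":0.3},{"tx":0,"ty":0,"tz":0,"rx":0,"ry":0.131,"rz":0,"jaw":0.3},{"tx":0,"ty":0,"tz":0,"rx":0,"ry":0,"rz":0,"jaw":0.3}])

```text
time_s: 34.55
tool_pos: [594.5, 183.6, 130.9]
ee_rot: [0.587, 0.713, 0.24, -0.299]
wrist_force: [-1.0, 0.2, -3.0]
finger_gap: 49.7
grasp_force: 25.0
```

```bash
python3 - <<'E'
from h import *
R=Rt(101.5,45); plan([600,185,50],R); print(sense()['wrist_force'],sense()['grasp_force'])
E
```

```text
shift cm [-5.71  0.63  5.92] rotvec [-0.003 -0.002 -0.008] tcp now [594.5 183.6 130.9] target [599.7 186.4  48.6] j [-0.23  0.52  1.54  0.7   1.5  -0.63]
[-0.98357633  0.22698715 -2.96705984] 24.99907149039018
```

>>> arm_command(series=[{"tx":-1.9,"ty":0,"tz":1.9,"rx":0,"ry":0,"rz":-0.008,"jaw":0.3},{"tx":-2,"ty":0,"tz":2,"rx":0,"ry":0,"rz":0,"jaw":0.3},{"tx":-1.6,"ty":0,"tz":1.6,"rx":0,"ry":0,"rz":0,"jaw":0.3},{"tx":-0.6,"ty":0,"tz":0.6,"rx":0,"ry":0,"rz":0,"jaw":0.3},{"tx":-0.2,"ty":0,"tz":0.2,"rx":0,"ry":0,"rz":0,"jaw":0.3},{"tx":0,"ty":0,"tz":0,"rx":0,"ry":0,"rz":0,"jaw":0.3},{"tx":0,"ty":0,"tz":0,"rx":0,"ry":0,"rz":0,"jaw":0.3}])

```text
time_s: 35.25
tool_pos: [596.3, 186.3, 45.8]
ee_rot: [0.582, 0.718, 0.243, -0.295]
wrist_force: [0.6, -0.1, -1.2]
finger_gap: 49.6
grasp_force: 25.0
```

>>> arm_command(series=[{"tx":-0.3,"ty":0,"tz":0.3,"rx":0,"ry":0,"rz":0,"jaw":0.3},{"tx":-0.15,"ty":0,"tz":0.15,"rx":0,"ry":0,"rz":0,"jaw":0.3},{"tx":0,"ty":0,"tz":0,"rx":0,"ry":0,"rz":0,"jaw":0.3}])

```text
time_s: 35.55
tool_pos: [596.1, 186.1, 39.4]
ee_rot: [0.582, 0.717, 0.243, -0.296]
wrist_force: [-1.3, -2.7, 4.7]
finger_gap: 49.8
grasp_force: 25.0
```

>>> arm_command(series=[{"tx":0,"ty":0,"tz":0,"rx":0,"ry":0,"rz":0,"jaw":0.9},{"tx":0,"ty":0,"tz":0,"rx":0,"ry":0,"rz":0,"jaw":0.9},{"tx":0,"ty":0,"tz":0,"rx":0,"ry":0,"rz":0,"jaw":0.9},{"tx":0,"ty":0,"tz":-1.5,"rx":0,"ry":0,"rz":0,"jaw":0.9},{"tx":0,"ty":0,"tz":-3.5,"rx":0,"ry":0,"rz":0,"jaw":1},{"tx":0,"ty":0,"tz":-4.5,"rx":0,"ry":0,"rz":0,"jaw":1},{"tx":2.8,"ty":0,"tz":-2.8,"rx":0,"ry":0,"rz":0,"jaw":1},{"tx":0,"ty":0,"tz":0,"rx":0,"ry":-0.131,"rz":0,"jaw":1},{"tx":0,"ty":0,"tz":0,"rx":0,"ry":-0.131,"rz":0,"jaw":1},{"tx":0,"ty":0,"tz":0,"rx":0,"ry":-0.131,"rz":0,"jaw":1},{"tx":0,"ty":0,"tz":0,"rx":0,"ry":-0.131,"rz":0,"jaw":1},{"tx":0,"ty":0,"tz":0,"rx":0,"ry":-0.131,"rz":0,"jaw":1},{"tx":0,"ty":0,"tz":0,"rx":0,"ry":-0.131,"rz":0,"jaw":1},{"tx":0,"ty":0,"tz":0,"rx":0,"ry":0,"rz":0,"jaw":1}])

```text
time_s: 36.95
tool_pos: [608.6, 122.9, 146.0]
ee_rot: [0.629, 0.777, 0.002, 0.001]
wrist_force: [-0.3, -0.1, 0.0]
finger_gap: 92.0
grasp_force: 0.0
```

```bash
python3 - <<'E'
from h import *
plan([596.4,184.7,52],Rt(101.5,0))
im,d=get_image("top"); m=camera_model("top"); P=cloud(d,m,m['T'])
im2,d2,P2=wrist("w12")
for P,b in [(P,b&(d>0)) for b in blobs(brass(im),150)]+[(P2,b&(d2>0)) for b in blobs(brass(im2),250)]:
    q=P[b]; zm=np.percentile(q[:,2],98); t=q[q[:,2]>zm-5]; r=cv2.minAreaRect(t[:,:2].astype(np.float32))
    print(len(q),zm.round(1),np.round(r[0],1),np.round(r[1],1),round(r[2],1))
E
```

```text
shift cm [6.3  0.06 9.6 ] rotvec [0.004 0.    0.009] tcp now [608.6 122.9 146. ] target [596.4 184.7  50. ] j [ 0.    0.35  1.55  0.    1.24 -0.21]
792 66.4 [605.8 -20.4] [48.  49.5] 62.1
378 64.7 [603.5 188.4] [31.8 40.6] 2.3
757 66.3 [562.6  23.5] [48.1 48.3] 46.8
1400 60.9 [569.5  42.9] [10.  38.7] 76.7
382 245.2 [619.7 139.6] [40.1  3. ] 12.5
```

View pics/w12.png

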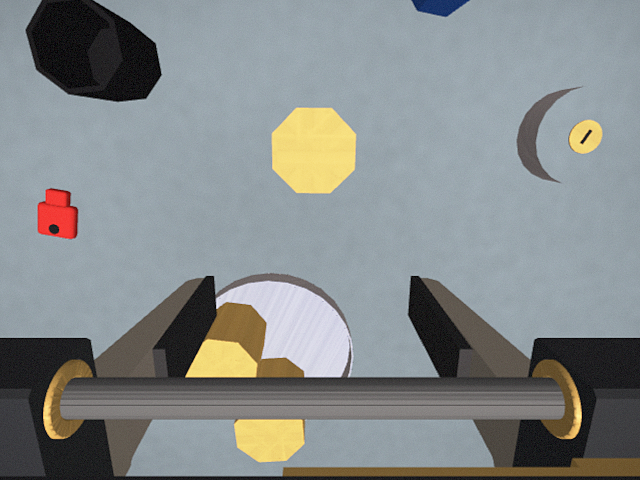

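The set-down cup stands mouth-down at (314,150). The packed and newly placed cups are in the tin at (225,360) and (270,430).

```bash
python3 - <<'E'
from h import *
m,T=wT(); c=ray(314,150,60,m,T); print(c, ray(272,150,60,m,T),ray(356,150,60,m,T)); plan([c[0],c[1],52],Rt(101.5,0))
E
```

```text
[597.14008613 181.97966435  60.        ] [572.39311358 176.77371936  60.        ] [621.89838843 187.18799275  60.        ]
shift cm [6.22 0.1  9.51] rotvec [ 0.003 -0.003  0.006] tcp now [608.8 120.6 145. ] target [597.1 182.   50. ] j [-0.    0.35  1.55  0.    1.24 -0.21]
```

>>> arm_command(series=[{"tx":2.1,"ty":0.1,"tz":0,"rx":0,"ry":0,"rz":0.006,"jaw":1},{"tx":2.1,"ty":0,"tz":0,"rx":0,"ry":0,"rz":0,"jaw":1},{"tx":2.1,"ty":0,"tz":0,"rx":0,"ry":0,"rz":0,"jaw":1},{"tx":0,"ty":0,"tz":3.2,"rx":0,"ry":0,"rz":0,"jaw":1},{"tx":0,"ty":0,"tz":3.2,"rx":0,"ry":0,"rz":0,"jaw":1},{"tx":0,"ty":0,"tz":3,"rx":0,"ry":0,"rz":0,"jaw":1},{"tx":0,"ty":0,"tz":0,"rx":0,"ry":0,"rz":0,"jaw":1},{"tx":0,"ty":0,"tz":0,"rx":0,"ry":0,"rz":0,"jaw":0.3},{"tx":0,"ty":0,"tz":0,"rx":0,"ry":0,"rz":0,"jaw":0.3},{"tx":0,"ty":0,"tz":0,"rx":0,"ry":0,"rz":0,"jaw":0.3},{"tx":0,"ty":0,"tz":0,"rx":0,"ry":0,"rz":0,"jaw":0.3},{"tx":0,"ty":0,"tz":0,"rx":0,"ry":0,"rz":0,"jaw":0.3},{"tx":0,"ty":0,"tz":0,"rx":0,"ry":0,"rz":0,"jaw":0.3}], force=25)

```text
time_s: 38.35
tool_pos: [597.6, 182.5, 51.3]
ee_rot: [0.633, 0.774, 0.001, 0.001]
wrist_force: [-1.3, -1.0, 3.4]
finger_gap: 49.9
grasp_force: 25.0
```

```bash
python3 - <<'E'
from h import *
plan([626,36.2,170],Rt(43,0)); print(sense()['grasp_force'],sense()['finger_gap'])
E
```

```text
shift cm [-14.9   -0.09 -11.68] rotvec [ 0.002 -0.002  1.021] tcp now [597.6 182.5  51.3] target [626.   36.2 168. ] j [ 0.1   0.47  1.58  0.    1.08 -0.1 ]
25.00141234137118 49.91416387041211
```

>>> arm_command(series=[{"tx":0,"ty":0,"tz":-1.5,"rx":0,"ry":0,"rz":0,"jaw":0.3},{"tx":0,"ty":0,"tz":-3.3,"rx":0,"ry":0,"rz":0,"jaw":0.3},{"tx":0,"ty":0,"tz":-3.3,"rx":0,"ry":0,"rz":0,"jaw":0.3},{"tx":0,"ty":0,"tz":-3.5,"rx":0,"ry":0,"rz":0,"jaw":0.3},{"tx":-3.7,"ty":0,"tz":0,"rx":0,"ry":0,"rz":0,"jaw":0.3},{"tx":-3.7,"ty":0,"tz":0,"rx":0,"ry":0,"rz":0,"jaw":0.3},{"tx":-3.7,"ty":-0.1,"tz":0,"rx":0,"ry":0,"rz":0,"jaw":0.3},{"tx":-3.8,"ty":0,"tz":0,"rx":0,"ry":0,"rz":0,"jaw":0.3},{"tx":0,"ty":0,"tz":0,"rx":0,"ry":0,"rz":0.128,"jaw":0.3},{"tx":0,"ty":0,"tz":0,"rx":0,"ry":0,"rz":0.128,"jaw":0.3},{"tx":0,"ty":0,"tz":0,"rx":0,"ry":0,"rz":0.128,"jaw":0.3},{"tx":0,"ty":0,"tz":0,"rx":0,"ry":0,"rz":0.128,"jaw":0.3},{"tx":0,"ty":0,"tz":0,"rx":0,"ry":0,"rz":0.128,"jaw":0.3},{"tx":0,"ty":0,"tz":0,"rx":0,"ry":0,"rz":0.128,"jaw":0.3},{"tx":0,"ty":0,"tz":0,"rx":0,"ry":0,"rz":0.128,"jaw":0.3},{"tx":0,"ty":0,"tz":0,"rx":0,"ry":0,"rz":0.128,"jaw":0.3},{"tx":0,"ty":0,"tz":0,"rx":0,"ry":0,"rz":0,"jaw":0.3}])

```text
time_s: 40.05
tool_pos: [625.6, 36.2, 167.0]
ee_rot: [0.931, 0.365, 0.001, -0.0]
wrist_force: [0.2, 1.1, -1.8]
finger_gap: 49.9
grasp_force: 25.0
```

```bash
python3 - <<'E'
from h import *
plan([626,36.2,92],Rt(43,0))
E
```

```text
shift cm [0.01 0.02 7.7 ] rotvec [ 0.001 -0.002 -0.004] tcp now [625.6  36.2 167. ] target [626.   36.2  90. ] j [-0.14  0.34  1.51  0.    1.29  0.69]
```

>>> arm_command(series=[{"tx":0,"ty":0,"tz":2.4,"rx":0,"ry":0,"rz":0,"jaw":0.3},{"tx":0,"ty":0,"tz":2.4,"rx":0,"ry":0,"rz":0,"jaw":0.3},{"tx":0,"ty":0,"tz":0,"rx":0,"ry":0,"rz":0,"jaw":0.3},{"tx":0,"ty":0,"tz":0,"rx":0,"ry":0,"rz":0,"jaw":0.3}])

```text
time_s: 40.45
tool_pos: [625.7, 36.2, 118.8]
ee_rot: [0.931, 0.366, 0.001, -0.0]
wrist_force: [-0.0, -0.4, -2.0]
finger_gap: 50.1
grasp_force: 25.0
```

```bash
python3 - <<'E'
from h import *
plan([626,36.2,92],Rt(43,0)); wrist("w13")
E
```

```text
shift cm [0.02 0.02 2.88] rotvec [ 0.    -0.002 -0.002] tcp now [625.7  36.2 118.8] target [626.   36.2  90. ] j [-0.14  0.39  1.55  0.    1.2   0.69]
```

View pics/w13.png

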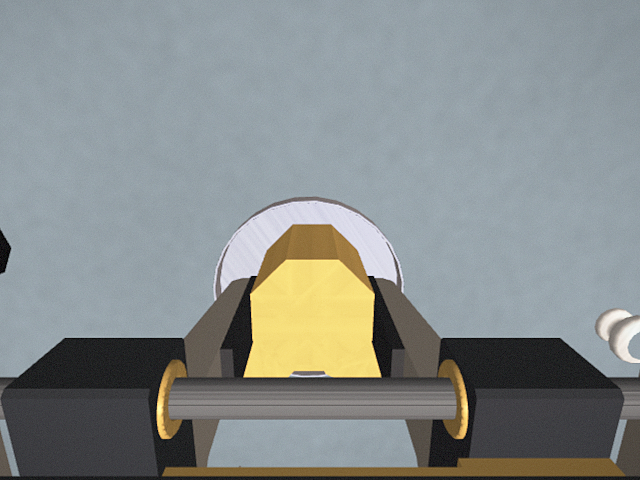

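The held cup (col 312) sits symmetrically between the two tin cups, whose gap is at (309,374). The tin's far rim is at (309,197).

```bash
python3 - <<'E'
from h import *
m,T=wT(); u=np.array([np.cos(np.radians(43)),np.sin(np.radians(43))]); w=np.array([-u[1],u[0]])
for n,a in dict(rimTop=(309,197,18),rimL=(214,285,18),rimR=(403,285,18),near=(312,259,127.5),heldL=(250.5,320,127.5),heldR=(374,320,127.5),gap=(309,374,62)).items():
    p=ray(*a,m,T)[:2]; print(n,p.round(1),'radial',(p@u).round(1),'tang',(p@w).round(1))
c=np.array([599.75,11.6]); print('tin ref',c@u,c@w,'slot',(c+36*u)@u, 'tcp',pose()[0][:2]@u,pose()[0][:2]@w)
E
```

```text
rimTop [649.7  58. ] radial 514.7 tang -400.7
rimL [557.8  64.6] radial 452.1 tang -333.2
rimR [649.  -33.6] radial 451.7 tang -467.2
near [645.9  52.1] radial 507.9 tang -402.4
heldL [608.8  52.7] radial 481.2 tang -376.7
heldR [643.8  14.9] radial 481.0 tang -428.2
gap [572.9 -13.4] radial 409.9 tang -400.5
tin ref 446.5405635228225 -400.5448135087011 slot 482.5405635228225 tcp 482.8511298914166 -400.90457806923695
```

>>> arm_command(series=[{"tx":0,"ty":-0.12,"tz":1,"rx":0,"ry":0,"rz":0,"jaw":0.3},{"tx":0,"ty":0,"tz":1.5,"rx":0,"ry":0,"rz":0,"jaw":0.3},{"tx":0,"ty":0,"tz":1.5,"rx":0,"ry":0,"rz":0,"jaw":0.3},{"tx":0,"ty":0,"tz":1.3,"rx":0,"ry":0,"rz":0,"jaw":0.3},{"tx":0,"ty":0,"tz":0.7,"rx":0,"ry":0,"rz":0,"jaw":0.3},{"tx":0,"ty":0,"tz":0.2,"rx":0,"ry":0,"rz":0,"jaw":0.3},{"tx":0,"ty":0,"tz":0,"rx":0,"ry":0,"rz":0,"jaw":0.3},{"tx":0,"ty":0,"tz":0,"rx":0,"ry":0,"rz":0,"jaw":0.3}])

```text
time_s: 41.3
tool_pos: [625.8, 37.0, 57.2]
ee_rot: [0.931, 0.365, 0.002, 0.0]
wrist_force: [0.2, -0.4, -1.8]
finger_gap: 49.5
grasp_force: 25.0
```

>>> arm_command(series=[{"tx":0,"ty":0,"tz":0.3,"rx":0,"ry":0,"rz":0,"jaw":0.3},{"tx":0,"ty":0,"tz":0.12,"rx":0,"ry":0,"rz":0,"jaw":0.3},{"tx":0,"ty":0,"tz":0,"rx":0,"ry":0,"rz":0,"jaw":0.3}])

```text
time_s: 41.6
tool_pos: [625.8, 37.0, 53.2]
ee_rot: [0.931, 0.365, 0.002, 0.0]
wrist_force: [-0.9, 1.1, 1.9]
finger_gap: 49.8
grasp_force: 25.0
```

Contact at the expected height. I'll release gently, rise, then move aside.

>>> arm_command(series=[{"tx":0,"ty":0,"tz":0.05,"rx":0,"ry":0,"rz":0,"jaw":0.3},{"tx":0,"ty":0,"tz":0,"rx":0,"ry":0,"rz":0,"jaw":0.7},{"tx":0,"ty":0,"tz":0,"rx":0,"ry":0,"rz":0,"jaw":0.7},{"tx":0,"ty":0,"tz":0,"rx":0,"ry":0,"rz":0,"jaw":0.7},{"tx":0,"ty":0,"tz":-1,"rx":0,"ry":0,"rz":0,"jaw":0.7},{"tx":0,"ty":0,"tz":-3,"rx":0,"ry":0,"rz":0,"jaw":0.7},{"tx":0,"ty":0,"tz":-4,"rx":0,"ry":0,"rz":0,"jaw":0.7},{"tx":0,"ty":0,"tz":-4,"rx":0,"ry":0,"rz":0,"jaw":0.7},{"tx":0,"ty":0,"tz":-4,"rx":0,"ry":0,"rz":0,"jaw":0.7},{"tx":-3,"ty":3,"tz":-1,"rx":0,"ry":0,"rz":0,"jaw":0.7},{"tx":-3,"ty":3,"tz":0,"rx":0,"ry":0,"rz":0,"jaw":0.7},{"tx":-3,"ty":3,"tz":0,"rx":0,"ry":0,"rz":0,"jaw":0.7},{"tx":-3,"ty":3,"tz":0,"rx":0,"ry":0,"rz":0,"jaw":0.7},{"tx":-3,"ty":3,"tz":0,"rx":0,"ry":0,"rz":0,"jaw":0.7},{"tx":-3,"ty":3,"tz":0,"rx":0,"ry":0,"rz":0,"jaw":0.7},{"tx":-3,"ty":3,"tz":0,"rx":0,"ry":0,"rz":0,"jaw":0.7},{"tx":0,"ty":0,"tz":0,"rx":0,"ry":0,"rz":0,"jaw":0.7}])

```text
time_s: 43.3
tool_pos: [612.4, -265.3, 222.0]
ee_rot: [0.932, 0.362, 0.001, 0.001]
wrist_force: [0.1, 0.6, -0.2]
finger_gap: 64.3
grasp_force: 0.0
```

```bash
python3 - <<'E'
from h import *
im,d=get_image("top"); m=camera_model("top"); P=cloud(d,m,m['T']); im2,d2=get_image("scene")
for b in blobs(brass(im),200):
    q=P[b&(d>0)]; zm=np.percentile(q[:,2],98); t=q[q[:,2]>zm-4]; r=cv2.minAreaRect(t[:,:2].astype(np.float32))
    print(len(q),zm.round(1),t[:,2].std().round(2),np.round(r[0],1),np.round(r[1],1))
cv2.imwrite("pics/fin.png",np.hstack([im[150:450,100:500],im2[100:400,130:530]])[:,:,::-1])
E
```

```text
791 66.6 1.21 [626.4  38.8] [46.6 50. ]
791 66.6 1.14 [605.5 -20.4] [47.7 49.7]
760 66.7 1.08 [563.1  23. ] [49.2 46.8]
```

View pics/fin.png

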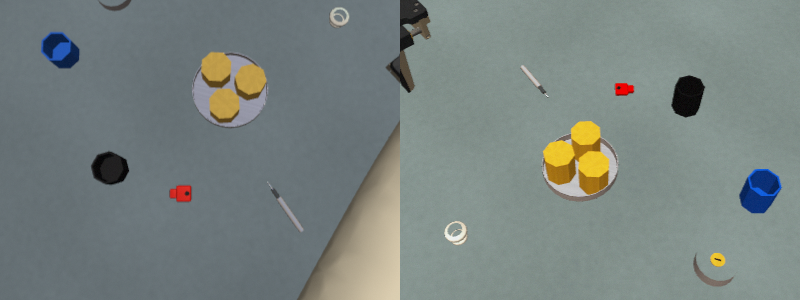

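All three cups stand mouth-down in the tin, level with each other, at (216,70), (250,82) and (224,105) in the left half; the bystanders look unmoved and the arm is clear.

```bash
python3 -c "
from rig import *
print(close_job())"
```

```text
the job is handed in; nothing more can be done
None
```

The job is handed in at about 43 s of the 72 s allowed: all three brass cups stand mouth-down and level in the tin, the other things look unmoved in the last pictures, and the gripper is open and clear.

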